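# Stow the coffee cups and bolt the drawer

### The job

Put the coffee cups away: lift the handle of the bolt on the wooden chest, draw the bolt back, pull the drawer open and stand every cup that is on the worktop upright in it with its handle pointing to the drawer's front (the side with the pull tab). Then push the drawer fully shut, slide the bolt fully across and turn its handle right down into the notch. Leave the other things on the worktop alone.

Things in the scene. Friction and masses are not known exactly. Their poses are not given: they have to be found in the camera images.
- drawer (a joint): How far the drawer is pulled out of the chest (m): 0 shut, 0.100 fully open; it slides out along the chest's -x axis (towards the robot) and stays where it is left (about 1.5 N friction). The wooden chest is fixed to the worktop: 110 deep, 318 wide, 81 high. The drawer front is a 12 mm panel over the whole face of the chest, its top at the same 81 mm height but for the pull tab in the middle.
- bolt (a joint): Slide of the steel barrel bolt on the chest's left-hand cheek, beside the drawer (m): 0 drawn back, 0.045 fully across, when it passes through the staple in front of the drawer's face and stops the drawer opening. It moves along the chest's y axis, from left to right (chest's -y, towards the drawer) is across; about 1.5 N friction. It slides only while its handle is upright or nearly so, and goes across only when the drawer is shut.
- bolt_handle (a joint): Turn of the bolt's handle about the bolt's own axis (rad): 0 upright, 1.571 down, pointing at the robot and lying in the notch of the steel front plate. Only with the bolt within about 7 mm of fully across can it go down further than about 0.7; down in the notch it keeps the bolt from sliding. It stays where it is left (0.04 N m friction).
- chest: The wooden chest (fixed). Origin on the worktop, in the middle of the chest's front plane (the back of the closed drawer front); its x axis points to the chest's back, away from the robot, y to its left, z up. The axis of the bolt runs along y at x = -19, z = 55 mm in this frame. The cheek that carries the bolt reaches from y = 162 to 272 mm, x = -40 to 56 mm and is 42 high; its notched steel front plate (x = -40 to -34) stands to z = 72, the bolt's collars to z = 65.
- bolt_knob (a point): Centre of the knob at the end of the bolt's handle: a steel drum, 20 mm across and 18 long along the bolt's axis, 50 mm from that axis (stem 7 thick). It can be pinched from above on its flat ends (along the chest's y) and turns between the fingers while the handle swings. 55 mm above the worktop with the handle down, 29 in front of the notched plate, free beneath; 105 high when upright.
- notch (a point): Fixed point where the centre of the knob lies when the bolt is fully across and its handle fully down (axes of the chest). Mind the wall cabinet above the back of the worktop: in world axes its front is at x = 600 mm, its underside at z = 430 mm, from y = -530 to 290 mm.
- drawer_tab (a point): Point in the wooden pull tab that stands up from the middle of the top edge of the drawer front, 10 mm below the tab's top. The tab is 50 wide (y) and 12 thick (x), from 81 to 116 mm above the worktop, so that it can be pinched along the chest's x axis from above, one finger over the chest's roof. Axes of the chest; moves with the drawer.
- drawer_floor (a point): Centre of the drawer's inner floor, 12 mm above the worktop; axes of the chest, moves with the drawer. Inside the drawer measures 98 (x, from the drawer front to the low back wall) by 290 (y); side and back walls stand only 15 mm above the floor. The chest's roof clears the floor by 61 mm.
- cup_a_center (a point): White coffee cup a (three alike, one may be absent; any may stand anywhere in the drawer). Point on the axis of its round body, half-way up: 27.5 mm above its underside. The cup is 55 high, its body 59 mm wide at the rim and 42 at the foot; the handle points along the -y axis of this frame and reaches 53 mm from this point (14 mm thick). z is up through the mouth. Weighs about 0.27 kg, most of it in its thick foot.
- cup_a_handle (a point): Point in the handle of cup a, 47 mm from the axis of its body along its -y, 36 mm above its underside.
- cup_b_center (a point): White coffee cup b (three alike, one may be absent; any may stand anywhere in the drawer). Point on the axis of its round body, half-way up: 27.5 mm above its underside. The cup is 55 high, its body 59 mm wide at the rim and 42 at the foot; the handle points along the -y axis of this frame and reaches 53 mm from this point (14 mm thick). z is up through the mouth. Weighs about 0.27 kg, most of it in its thick foot.
- cup_b_handle (a point): Point in the handle of cup b, 47 mm from the axis of its body along its -y, 36 mm above its underside.
- cup_c_center (a point): White coffee cup c (three alike, one may be absent; any may stand anywhere in the drawer). Point on the axis of its round body, half-way up: 27.5 mm above its underside. The cup is 55 high, its body 59 mm wide at the rim and 42 at the foot; the handle points along the -y axis of this frame and reaches 53 mm from this point (14 mm thick). z is up through the mouth. Weighs about 0.27 kg, most of it in its thick foot.
- cup_c_handle (a point): Point in the handle of cup c, 47 mm from the axis of its body along its -y, 36 mm above its underside.
- ramekin: Bystander, not to be disturbed: white ribbed ramekin, 78 x 78 x 40, left at the back (mm); origin at the centre of its underside.
- jar: Bystander, not to be disturbed: small jar with a yellow lid, 55 x 59 x 75, right at the back (mm); origin at the centre of its underside.
- pepper: Bystander, not to be disturbed: glass shaker with a grey cap, 44 x 44 x 90, far left (mm); origin at the centre of its underside.
- bowl: Bystander, not to be disturbed: small blue bowl, 69 x 69 x 31, far right (mm); origin at the centre of its underside.
- spoon: Bystander, not to be disturbed: teaspoon, 139 x 30 x 10, lying behind the cups, to the right of the chest (mm); origin at the centre of its underside.

How it is judged:
By the outcome, as a careful person would: the job done as asked, in the order asked, and still so for the second after the job is handed in, with the robot touching nothing.
Of cup_a, cup_b, cup_c only 2 to 3 are there at a start; the rules pass over those that are not, and their reading is None.
At some moment in a run one of cup_a, cup_b, cup_c may be knocked a few centimetres aside while the robot is not near it.
It also fails if it takes over 210 s, if anything falls off the work surface, if the arm or the gripper's body presses on something with over 40 N, if the wrist force passes 120 N, or if a joint passes its speed limit or range.

### The arm

A 7-joint arm with a two-finger parallel gripper is mounted at the origin on a cart in front of the work surface, level with it; the furniture and walls round the work are solid. World frame = base frame: x ahead of the robot, y to its left, z up, the work surface at z = 0. Lengths are in m, angles in rad, forces in N, time in s.
With the tool pointing down it reaches from about 0.35 to 0.9 m from the base axis. Payload 8.1 kg.
Tool frame: the origin (TCP) lies where the fingers leave the gripper's body, on its centre line; the fingertips stand 66 mm ahead of it and the grasp point (between the pads) lies 47 mm ahead of it; z points along the fingers, y is the line along which they close (so a half turn about z gives the same grasp; the last joint's range is limited). The gripper opens to 92 mm and grips with 3 to 60 N. Pads are 19 mm wide; open, the fingers measure 130 mm over their backs; the gripper's body (75 mm by 190 mm) begins 47 mm behind the grasp point.
Start: joints at [-1.327, 0.434, 0.025, 1.573, -0.012, 1.134, -0.075], TCP at [0.212, 0.588, 0.292] pointing down, gripper open.
Joint ranges: [-2.62, 2.62], [-0.44, 2.09], [-1.27, 1.32], [0.08, 2.57], [-1.32, 4.46], [0.12, 2], [-2.74, 2.74]. Speed limits (rad/s): [2.22, 2.22, 3.01, 3.01, 3.14, 3.14, 3.14].

### API

Orientations are given as a rotation vector (axis times angle).
In Python, from bench import ctrl gives the robot as it stands.
- The arm moves only by the shell command python3 -m creep 'ROWS' [OPENING]. ROWS is JSON, a list of rows, each an object of numbers: "dx", "dy", "dz": the shift along the tool's x, y, z normalised to -1 to 1, where 1 is 30 mm; "ax", "ay", "az": the turn, a rotation vector about the tool's x, y, z normalised to -1 to 1, where 1 is 0.1 rad. A call has 1 to 12 rows; each row shifts and turns the commanded pose from where the row before left it, along the tool's axes as they then stand; what a row does not reach is not made up. A row lasts 1/8 s, in which the tool goes at most 62.5 mm and 10.7 degrees, less where a joint would pass 70% of its speed; a pose out of reach is approached as far as the arm can. A call with a number of a shift or a turn outside -1 to 1 is refused whole. A call with a gripper value outside its range is refused whole. OPENING is the opening, from 0 (shut) to 1 (fully open), set as the call begins (- or left out, the last holds). The fingers move at their own pace and stop on an object; the grip force is fixed at half the most. Time passes only in rows, so rows that do not move let the fingers close. It gives the time, the measured TCP pose, the force, the opening and the grip force at its end, in the units of the state.
- ctrl.read_state(): the state, without advancing time (a new reading comes with each control period).
- ctrl.capture(name): name is "side" or "top"; returns a dict with "pixels" (400x640x3 uint8, blue, green, red), "vfov" (degrees; the focal length in pixels is half the picture's height over the tangent of half this angle, whatever the lens; pixels are square), "cx", "cy" (the principal point, pixels), "k1" (the pictures are not rectified: a ray, as slopes to the right and down, at radius r is drawn at 1 + k1 r^2 times it, then the intrinsics apply), "R" (3x3) and "t" (3): a world point X has camera coordinates R X + t. Camera axes: x right, y down, z forward; pixel columns grow to the right and rows downward; lengths in m; the calibration is good to about 2 mm. A picture is of the moment at which its call begins. There is no depth.
- ctrl.finish_job(): hands the job in; it is judged then, once.
The state is a dict: "t": time; "joint_positions": joint angles; "joint_velocities": joint speeds; "effort": joint torques, N m; "tool_pos": TCP position; "ee_rot": TCP orientation; "force": force on the tool from outside, world axes, zero at the start; "torque": the same for the moment, N m; "width": opening from 0.0 (shut) to 1.0 (fully open); "grip_force": force on a finger pad.
Only numpy, scipy, OpenCV 4.12 (cv2) and the standard library are available. Lean on these libraries where they do the work, as an engineer would, in place of code of your own. Each camera call takes 0.05 s, during which the arm holds its last target. There are 200 camera calls.

## Working session

There is one attempt and no reset: what is moved stays moved. The work goes in short steps, Python scripts to look and compute and a shell command to move; the robot and the scene stay as the last step left them, time stands still between calls to the robot, and variables do not carry over. Pictures are saved under pics/ and viewed, at most 14 in all, crops included, and the job is handed in when it is done.

```bash
mkdir -p pics; cat > h.py <<'E'
import numpy as np, cv2
from bench import ctrl
from scipy.spatial.transform import Rotation as Ro
def K(c):
    h=c["pixels"].shape[0]; f=h/2/np.tan(np.radians(c["vfov"]/2)); return f
def ray(c,u,v):
    f=K(c); d=np.array([(u-c["cx"])/f,(v-c["cy"])/f]); s=d.copy()
    for _ in range(20): s=d/(1+c["k1"]*(s@s))
    R=np.array(c["R"]);t=np.array(c["t"]); o=-R.T@t; w=R.T@np.array([s[0],s[1],1]); return o,w/np.linalg.norm(w)
def onz(c,u,v,z):
    o,d=ray(c,u,v); return o+d*(z-o[2])/d[2]
def two(c1,p1,c2,p2):
    o1,d1=ray(c1,*p1);o2,d2=ray(c2,*p2)
    A=np.stack([d1,-d2],1); s=np.linalg.lstsq(A,o2-o1,rcond=None)[0]
    a=o1+d1*s[0];b=o2+d2*s[1]; return (a+b)/2,np.linalg.norm(a-b)
def proj(c,X):
    x=np.array(c["R"])@np.array(X)+np.array(c["t"]); s=x[:2]/x[2]; s=s*(1+c["k1"]*(s@s)); return s*K(c)+[c["cx"],c["cy"]]
def tool(): 
    s=ctrl.read_state(); return np.array(s["tool_pos"]),Ro.from_rotvec(s["ee_rot"])
E
python3 - <<'E'
from h import *
for n in("side","top"):
    c=ctrl.capture(n); cv2.imwrite(f"pics/{n}0.png",c["pixels"]); print(n,c["vfov"],c["cx"],c["cy"],c["k1"],np.round(c["R"],3).tolist(),np.round(c["t"],3), -np.array(c["R"]).T@c["t"])
s=ctrl.read_state();print(s)
print(Ro.from_rotvec(s["ee_rot"]).as_matrix().round(3))
E
```

```text
side 46.20369856781183 317.06156421915426 199.78457564092218 0.03812807860457734 [[0.859, -0.511, 0.021], [-0.314, -0.559, -0.768], [0.404, 0.653, -0.64]] [-0.427  0.243  1.228] [-0.05325112 -0.88484874  0.98172519]
top 54.96302884194711 323.6357286795128 200.83446178063102 -0.012220750893365998 [[-0.019, -1.0, 0.001], [-0.989, 0.019, -0.146], [0.146, -0.004, -0.989]] [0.043 0.516 1.16 ] [0.34155121 0.03723421 1.22351482]
{'t': 0.1, 'joint_positions': array([-1.32661753,  0.43512009,  0.02497784,  1.57398506, -0.01159002,
        1.13398359, -0.07503288]), 'joint_velocities': array([ 0.00055843, -0.00053959,  0.00069206, -0.0026143 , -0.00116467,
        0.00197008, -0.00044224]), 'effort': array([ 2.38524866e-03, -6.69124389e+01,  9.87755992e-01, -3.15145004e+01,
       -6.05192198e-02,  3.75069282e-02,  5.22431071e-05]), 'tool_pos': array([0.21234469, 0.58744698, 0.29155221]), 'ee_rot': array([-5.41978775e-01, -3.09438678e+00,  2.11667844e-03]), 'force': array([0.57032723, 1.1861376 , 0.54366509]), 'torque': array([ 0.00410346,  0.03246095, -0.04355064]), 'grip_force': 0.0, 'width': 0.9991423668233955}
[[-0.94   0.34  -0.   ]
 [ 0.34   0.94  -0.001]
 [-0.    -0.001 -1.   ]]
```

View pics/side0.png

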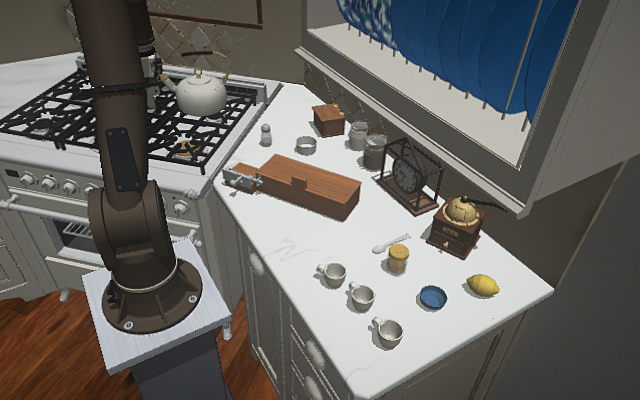

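View pics/top0.png

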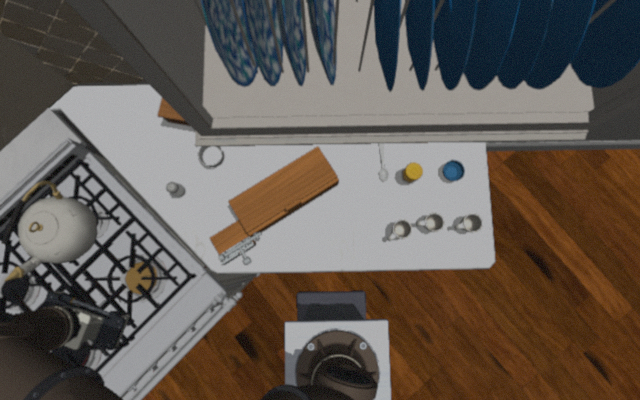

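```bash
python3 - <<'E'
import cv2
t=cv2.imread("pics/top0.png");s=cv2.imread("pics/side0.png")
cv2.imwrite("pics/t1.png",cv2.resize(t[145:270,200:345],None,fx=4.8,fy=4.8,interpolation=cv2.INTER_CUBIC))
cv2.imwrite("pics/s1.png",cv2.resize(s[145:225,213:365],None,fx=5,fy=5,interpolation=cv2.INTER_CUBIC))
E
```

```text
(no output)
```

View pics/t1.png

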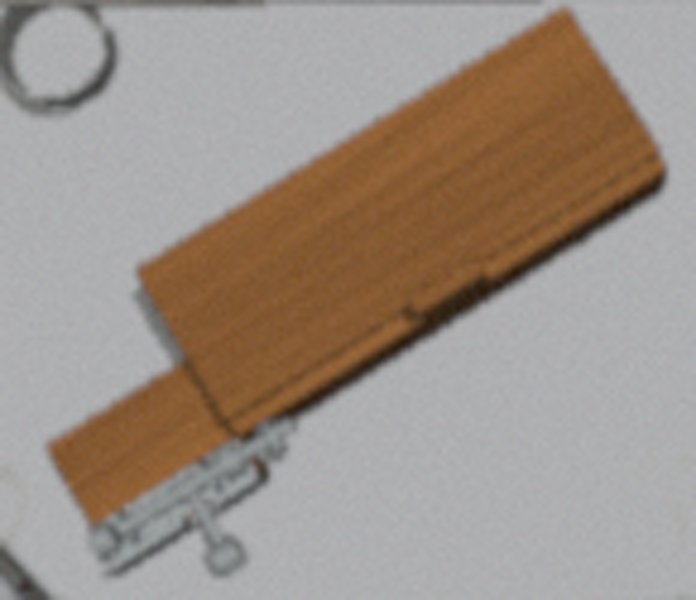

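View pics/s1.png

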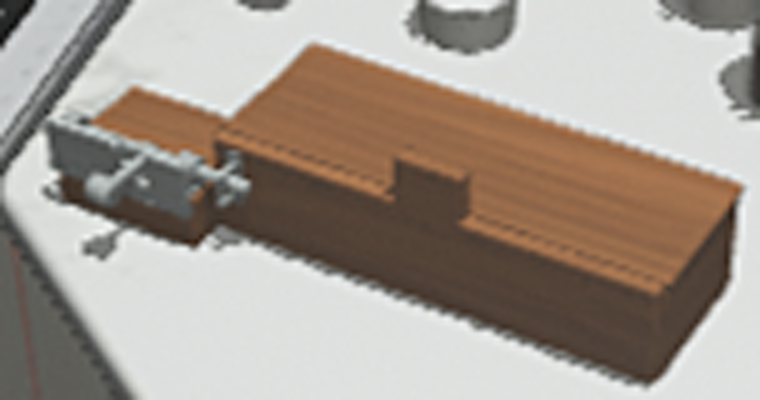

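```bash
python3 - <<'E'
from h import *
T=ctrl.capture("top");S=ctrl.capture("side")
t=lambda x,y:(200+(x+.5)/4.8-.5,145+(y+.5)/4.8-.5); s=lambda x,y:(213+(x+.5)/5-.5,145+(y+.5)/5-.5)
P={}
for n,a,b in [("BL",(140,270),(315,43)),("BR",(567,8),(742,187)),("FR",(662,163),(658,293)),("FL",(232,433),(218,135)),("knob",(224,552),(102,188))]:
    p,e=two(T,t(*a),S,s(*b)); P[n]=p; print(n,p.round(4),round(e,4),"z81:",onz(T,*t(*a),.081).round(4),onz(S,*s(*b),.081).round(4))
print([np.linalg.norm(P[a]-P[b]).round(4) for a,b in(("BL","BR"),("FL","FR"),("FL","BL"),("FR","BR"))])
# chest frame fit: corners at (110,±159)?,(−12,±159)
m=np.array([[.11,.159],[.11,-.159],[-.012,-.159],[-.012,.159]]);q=np.array([P[k][:2] for k in("BL","BR","FR","FL")])
mc,qc=m.mean(0),q.mean(0);H=(m-mc).T@(q-qc);th=np.arctan2(H[0,1]-H[1,0],H[0,0]+H[1,1]);c,sn=np.cos(th),np.sin(th);R=np.array([[c,-sn],[sn,c]]);o=qc-R@mc
print("chest",o,np.degrees(th),"res",(m@R.T+o-q).round(4).tolist())
print("knob in chest",R.T@(P["knob"][:2]-o)); print("notch model knob", [proj(T,[*(R@[-.069,y]+o),.055]).round(1) for y in (.16,.2)])
cv2.imwrite("pics/cups.png",np.vstack([cv2.resize(T["pixels"][205:250,370:495],None,fx=6,fy=6,interpolation=cv2.INTER_CUBIC),cv2.resize(S["pixels"][250:360,300:450],None,fx=3,fy=3,interpolation=cv2.INTER_CUBIC)[:,:].copy() if 0 else np.pad(cv2.resize(S["pixels"][255:355,305:415],None,fx=3.2,fy=3.2,interpolation=cv2.INTER_CUBIC),((0,0),(0,750-352),(0,0)))]))
E
```

```text
BL [0.5179 0.3178 0.079 ] 0.0034 z81: [0.5161 0.318  0.081 ] [0.5182 0.3146 0.081 ]
BR [0.6834 0.0472 0.0753] 0.003 z81: [0.6803 0.0478 0.081 ] [0.6804 0.0411 0.081 ]
FR [ 0.5812 -0.0115  0.073 ] 0.0032 z81: [ 0.5781 -0.0104  0.081 ] [ 0.5773 -0.0195  0.081 ]
FL [0.4163 0.2592 0.0757] 0.0063 z81: [0.4131 0.2594 0.081 ] [0.4164 0.2511 0.081 ]
knob [0.3408 0.2687 0.0546] 0.0009 z81: [0.3404 0.2636 0.081 ] [0.3299 0.2356 0.081 ]
[np.float64(0.3172), np.float64(0.3169), np.float64(0.1173), np.float64(0.1178)]
chest [0.50780873 0.12779221] 31.21577658173723 res [[0.0016, 0.003], [0.0009, 0.0016], [-0.0013, -0.0029], [-0.0012, -0.0016]]
knob in chest [-0.06978241  0.20706416]
notch model knob [array([259.6, 250.8]), array([248.2, 258. ])]
```

View pics/cups.png

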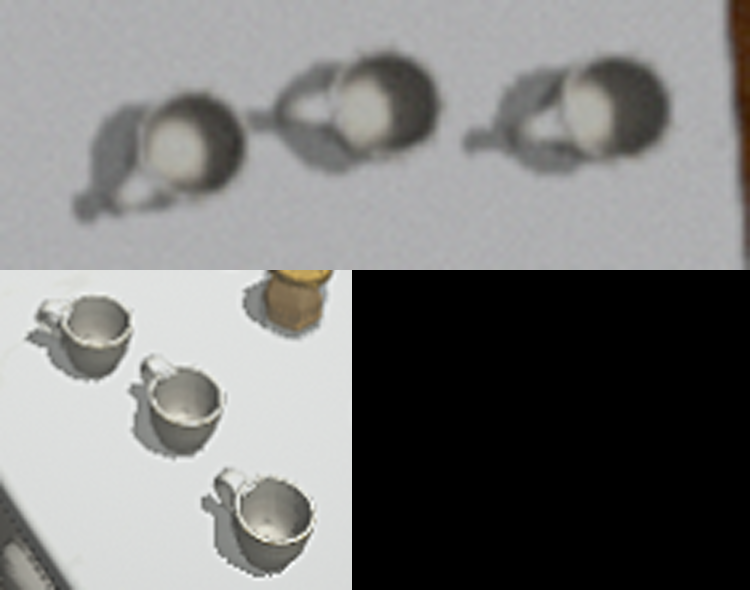

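```bash
python3 - <<'E'
from h import *
T=ctrl.capture("top");S=ctrl.capture("side")
for rt,rs,ht,hs in [((402.4,228.8),(335.3,270.9),(130,190),(320.6,266.9)),((434.6,222.4),(362.8,294.3),(310,103),(353.4,283.7)),((472.8,222.6),(390.6,329.6),(540,125),(376.9,320.6))]:
    p,e=two(T,rt,S,rs); h=(370+ht[0]/6,205+ht[1]/6); q,e2=two(T,h,S,hs)
    zt=onz(T,*rt,.055);zs=onz(S,*rs,.055);hz=onz(S,*hs,.045);htz=onz(T,*h,.04)
    f=lambda a,b:np.degrees(np.arctan2(*(a-b)[1::-1])).round(0)
    print(p.round(4),e.round(4),zt.round(4),zs.round(4),"h",q.round(3),e2.round(3),"yaw",f(q,p),f(hz,zs),f(htz,zt))
print(onz(T,414,172,.07),onz(T,453,170,.03))
# rim blobs fit in side view: gray bright
E
```

```text
[ 0.4261 -0.2072  0.0487] 0.0037 [ 0.424 -0.205  0.055] [ 0.4246 -0.2123  0.055 ] h [ 0.402 -0.174  0.045] 0.002 yaw 125.0 119.0 126.0
[ 0.4439 -0.307   0.0495] 0.0041 [ 0.4416 -0.3044  0.055 ] [ 0.4429 -0.311   0.055 ] h [ 0.444 -0.267  0.049] 0.002 yaw 89.0 85.0 86.0
[ 0.4407 -0.4242  0.05  ] 0.0037 [ 0.4387 -0.4212  0.055 ] [ 0.4399 -0.4273  0.055 ] h [ 0.431 -0.386  0.045] 0.002 yaw 104.0 101.0 103.0
[ 0.59649274 -0.2461612   0.07      ] [ 0.60953867 -0.38062617  0.03      ]
```

```bash
cat >> h.py <<'E'
O=np.array([.506,.126]);YAW=31.2
def chest(x,y):
    a=np.radians(YAW); return O+np.array([x*np.cos(a)-y*np.sin(a),x*np.sin(a)+y*np.cos(a)])
def plan(xy,z,yaw=None):
    """grasp point target (xy, z), yaw (deg) of tool y; prints turn first, then shifts in axes before/after the turn (units)"""
    p,R=tool(); g=p+R.apply([0,0,.047]); d=np.array([*xy,z])-g
    y=R.as_matrix()[:,1]; cur=np.degrees(np.arctan2(y[1],y[0])); tilt=np.degrees(np.arccos(-R.as_matrix()[2,2]))
    print("grasp",g.round(4),"yaw",cur.round(2),"tilt",tilt.round(2),"| units before turn",(R.inv().apply(d)/.03).round(2),end=" ")
    if yaw is not None:
        tgt=Ro.from_matrix(np.array([[np.sin(np.radians(yaw)),np.cos(np.radians(yaw)),0],[-np.cos(np.radians(yaw)),np.sin(np.radians(yaw)),0],[0,0,-1]]))
        print("turn units",((R.inv()*tgt).as_rotvec()/.1).round(2),"| after turn",(tgt.inv().apply(d)/.03).round(2),end="")
    s=ctrl.read_state(); print(" F",np.round(s["force"],1),"w",round(s["width"],3),"j7",round(s["joint_positions"][6],2),"t",round(s["t"],1))
E
python3 -c "
from h import *
plan((.341,.267),.16,121.2)"
```

```text
grasp [0.2124 0.5876 0.245 ] yaw 70.13 tilt 0.03 | units before turn [-7.66 -8.59  2.84] Traceback (most recent call last):
  File "<string>", line 3, in <module>
    plan((.341,.267),.16,121.2)
    ~~~~^^^^^^^^^^^^^^^^^^^^^^^
  File "h.py", line 29, in plan
    tgt=Ro.from_matrix(np.array([[np.sin(np.radians(yaw)),np.cos(np.radians(yaw)),0],[-np.cos(np.radians(yaw)),np.sin(np.radians(yaw)),0],[0,0,-1]]))
  File "scipy/spatial/transform/_rotation.pyx", line 1143, in scipy.spatial.transform._rotation.Rotation.from_matrix
ValueError: Non-positive determinant (left-handed or null coordinate frame) in rotation matrix 0: [[ 0.85536426 -0.51802701  0.        ]
 [ 0.51802701  0.85536426  0.        ]
 [ 0.          0.         -1.        ]].
```

```bash
sed -i 's/\[\[np.sin(np.radians(yaw)),np.cos/[[-np.sin(np.radians(yaw)),np.cos/; s/\[-np.cos(np.radians(yaw)),np.sin/[np.cos(np.radians(yaw)),np.sin/' h.py
python3 -m creep '[{"dx":-0.77,"dy":-0.86},{"dx":-0.77,"dy":-0.86},{"dx":-0.77,"dy":-0.86},{"dx":-0.77,"dy":-0.86},{"dx":-0.77,"dy":-0.86},{"dx":-0.77,"dy":-0.86},{"dx":-0.77,"dy":-0.86},{"dx":-0.77,"dy":-0.86},{"dx":-0.77,"dy":-0.86},{"dx":-0.77,"dy":-0.86}]' 0.45
python3 -m creep '[{"az":-0.99,"dz":0.2},{"az":-0.99,"dz":0.2},{"az":-0.99,"dz":0.2},{"az":-0.99,"dz":0.2},{"az":-0.99,"dz":0.2},{"az":-0.99,"dz":0.2},{"az":-0.99,"dz":0.2},{"az":-0.99,"dz":0.2},{"az":-0.99,"dz":0.2},{},{}]'
python3 - <<'E'
from h import *
plan((.341,.267),.16,121.2)
T=ctrl.capture("top");S=ctrl.capture("side")
p,R=tool()
for n,X in (("tipL",[0,.0207,.066]),("tipR",[0,-.0207,.066])):
    X=p+R.apply(X);print(n,proj(T,X).round(1),proj(S,X).round(1))
a=T["pixels"][195:275,195:275];b=S["pixels"][115:205,200:290]
cv2.imwrite("pics/k1.png",np.hstack([cv2.resize(a,(400,400),interpolation=2),cv2.resize(b,(400,400),interpolation=2)]))
E
```

```text
grasp [0.2124 0.5876 0.245 ] yaw 70.13 tilt 0.03 | units before turn [-7.66 -8.59  2.84] turn units [-0.   -0.   -8.91] | after turn [  1.87 -11.36   2.83] F [-0.2 -0.3 -0.5] w 0.998 j7 -0.08 t 0.3
tipL [ 98.7 310.7] [153.5  97.8]
tipR [113.7 316.2] [152.6 103.7]$[0]: bad value
$[0]: bad value
```

View pics/k1.png

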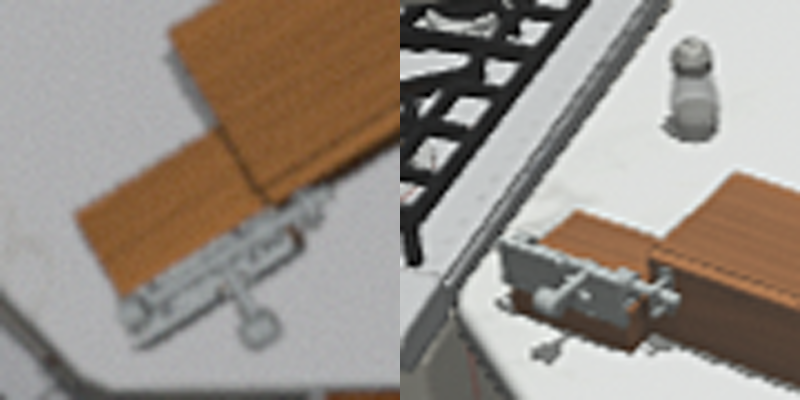

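```bash

python3 -m creep '[{"dx":-0.77,"dy":-0.86,"dz":0,"ax":0,"ay":0,"az":0},{"dx":-0.77,"dy":-0.86,"dz":0,"ax":0,"ay":0,"az":0}]' 0.45; python3 -m creep --help | head -30
```

```text
t: 0.65
tool_pos: [0.2384, 0.5229, 0.292]
ee_rot: [0.541, 3.095, -0.0]
force: [0.6, -0.0, -0.3]
width: 0.83
grip_force: 0.0invalid input: not JSON, or not a number
```

```bash

python3 -m creep '[{"dx":-0.77,"dy":-0.86,"dz":0,"ax":0,"ay":0,"az":0},{"dx":-0.77,"dy":-0.86,"dz":0,"ax":0,"ay":0,"az":0},{"dx":-0.77,"dy":-0.86,"dz":0,"ax":0,"ay":0,"az":0},{"dx":-0.77,"dy":-0.86,"dz":0,"ax":0,"ay":0,"az":0},{"dx":-0.77,"dy":-0.86,"dz":0,"ax":0,"ay":0,"az":0},{"dx":-0.77,"dy":-0.86,"dz":0,"ax":0,"ay":0,"az":0},{"dx":-0.77,"dy":-0.86,"dz":0,"ax":0,"ay":0,"az":0},{"dx":-0.77,"dy":-0.86,"dz":0,"ax":0,"ay":0,"az":0}]'
python3 -m creep '[{"dx":0,"dy":0,"dz":0.2,"ax":0,"ay":0,"az":-0.99},{"dx":0,"dy":0,"dz":0.2,"ax":0,"ay":0,"az":-0.99},{"dx":0,"dy":0,"dz":0.2,"ax":0,"ay":0,"az":-0.99},{"dx":0,"dy":0,"dz":0.2,"ax":0,"ay":0,"az":-0.99},{"dx":0,"dy":0,"dz":0.2,"ax":0,"ay":0,"az":-0.99},{"dx":0,"dy":0,"dz":0.2,"ax":0,"ay":0,"az":-0.99},{"dx":0,"dy":0,"dz":0.2,"ax":0,"ay":0,"az":-0.99},{"dx":0,"dy":0,"dz":0.2,"ax":0,"ay":0,"az":-0.99},{"dx":0,"dy":0,"dz":0.2,"ax":0,"ay":0,"az":-0.99},{"dx":0,"dy":0,"dz":0,"ax":0,"ay":0,"az":0},{"dx":0,"dy":0,"dz":0,"ax":0,"ay":0,"az":0}]'
python3 - <<'E'
from h import *
plan((.341,.267),.16,121.2)
T=ctrl.capture("top");S=ctrl.capture("side")
p,R=tool()
for n,X in (("tipL",[0,.0207,.066]),("tipR",[0,-.0207,.066])):
    X=p+R.apply(X);print(n,(proj(T,X)-[195,205]).round(1)*5,((proj(S,X)-[200,115])*400/90).round(1))
a=T["pixels"][205:285,195:275];b=S["pixels"][115:205,200:290]
cv2.imwrite("pics/k2.png",np.hstack([cv2.resize(a,(400,400),interpolation=2),cv2.resize(b,(400,400),interpolation=2)]))
E
```

```text
t: 1.65
tool_pos: [0.3424, 0.2656, 0.2925]
ee_rot: [0.542, 3.094, 0.001]
force: [-0.2, -0.8, 0.9]
width: 0.452
grip_force: 0.0
t: 3.02
tool_pos: [0.3421, 0.2667, 0.2385]
ee_rot: [-0.84, 3.027, 0.0]
force: [-0.3, -0.9, -0.0]
width: 0.452
grip_force: 0.0
grasp [0.3421 0.2667 0.1915] yaw 121.04 tilt 0.02 | units before turn [0.03 0.03 1.05] turn units [ 0.    0.   -0.03] | after turn [0.03 0.03 1.05] F [-0.3 -0.9 -0. ] w 0.452 j7 1.34 t 3.0
tipL [184.  291.5] [108.  154.8]
tipR [250.  250.5] [157.4 171.8]
```

View pics/k2.png

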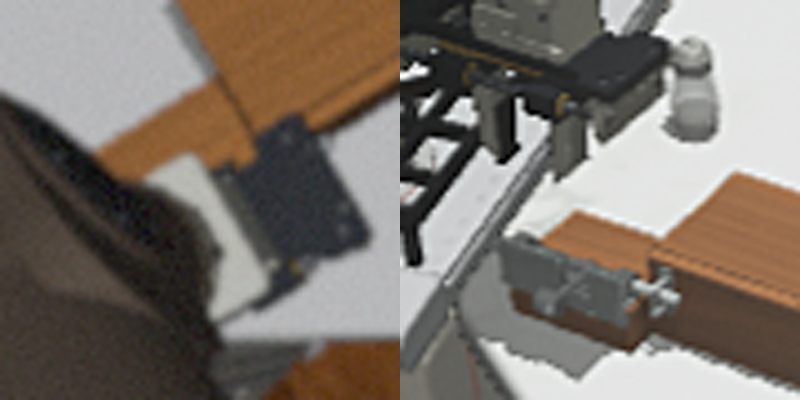

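```bash

python3 -m creep '[{"dx":0.03,"dy":0.03,"dz":0.9,"ax":0,"ay":0,"az":0},{"dx":0,"dy":0,"dz":0.9,"ax":0,"ay":0,"az":0},{"dx":0,"dy":0,"dz":0.9,"ax":0,"ay":0,"az":0},{"dx":0,"dy":0,"dz":0.6,"ax":0,"ay":0,"az":0},{"dx":0,"dy":0,"dz":0.6,"ax":0,"ay":0,"az":0},{"dx":0,"dy":0,"dz":0.6,"ax":0,"ay":0,"az":0},{"dx":0,"dy":0,"dz":0,"ax":0,"ay":0,"az":0}]'
python3 - <<'E'
from h import *
plan((.341,.267),.055,121.2)
S=ctrl.capture("side")
cv2.imwrite("pics/k3.png",cv2.resize(S["pixels"][135:205,210:290],None,fx=7,fy=7,interpolation=2))
E
```

```text
t: 4.0
tool_pos: [0.3404, 0.2666, 0.1026]
ee_rot: [0.843, -3.025, 0.002]
force: [0.9, -0.2, 0.5]
width: 0.448
grip_force: 0.0
grasp [0.3403 0.2666 0.0556] yaw 121.14 tilt 0.11 | units before turn [-0.03  0.    0.02] turn units [-0.01 -0.02 -0.01] | after turn [-0.03  0.    0.02] F [ 0.9 -0.2  0.5] w 0.448 j7 1.35 t 4.0
```

View pics/k3.png

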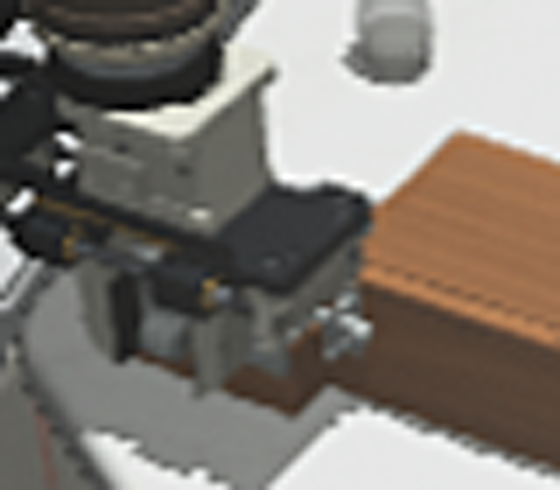

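```bash

python3 -m creep '[{"dx":0,"dy":0,"dz":0,"ax":0,"ay":0,"az":0},{"dx":0,"dy":0,"dz":0,"ax":0,"ay":0,"az":0},{"dx":0,"dy":0,"dz":0,"ax":0,"ay":0,"az":0},{"dx":0,"dy":0,"dz":0,"ax":0,"ay":0,"az":0}]' 0
python3 -c "
from h import *
plan((.341,.267),.055,121.2); print(tool()[1].as_matrix().round(2))"
```

```text
t: 4.55
tool_pos: [0.341, 0.2671, 0.1035]
ee_rot: [-0.844, 3.025, 0.001]
force: [-0.1, -0.7, 1.8]
width: 0.191
grip_force: 30.0
grasp [0.3411 0.2671 0.0565] yaw 121.17 tilt 0.05 | units before turn [ 0.   -0.    0.05] turn units [ 0.    0.01 -0.01] | after turn [ 0.   -0.    0.05] F [-0.1 -0.7  1.8] w 0.191 j7 1.35 t 4.5
[[-0.86 -0.52  0.  ]
 [-0.52  0.86  0.  ]
 [-0.    0.   -1.  ]]
```

```bash

python3 -m creep '[{"dx":-0.01,"dy":0,"dz":-0.22,"ax":0,"ay":0,"az":0},{"dx":-0.04,"dy":0,"dz":-0.21,"ax":0,"ay":0,"az":0},{"dx":-0.07,"dy":0,"dz":-0.21,"ax":0,"ay":0,"az":0},{"dx":-0.10,"dy":0,"dz":-0.2,"ax":0,"ay":0,"az":0},{"dx":-0.12,"dy":0,"dz":-0.18,"ax":0,"ay":0,"az":0},{"dx":-0.15,"dy":0,"dz":-0.16,"ax":0,"ay":0,"az":0},{"dx":-0.16,"dy":0,"dz":-0.15,"ax":0,"ay":0,"az":0},{"dx":-0.18,"dy":0,"dz":-0.12,"ax":0,"ay":0,"az":0},{"dx":0,"dy":0,"dz":0,"ax":0,"ay":0,"az":0}]'
python3 -m creep '[{"dx":-0.20,"dy":0,"dz":-0.10,"ax":0,"ay":0,"az":0},{"dx":-0.21,"dy":0,"dz":-0.07,"ax":0,"ay":0,"az":0},{"dx":-0.21,"dy":0,"dz":-0.04,"ax":0,"ay":0,"az":0},{"dx":-0.22,"dy":0,"dz":-0.01,"ax":0,"ay":0,"az":0},{"dx":0,"dy":0,"dz":0,"ax":0,"ay":0,"az":0}]'
python3 -c "
from h import *
plan((.341,.267),.055,121.2)"
```

```text
t: 5.68
tool_pos: [0.3617, 0.2795, 0.147]
ee_rot: [0.844, -3.025, 0.001]
force: [-4.8, -3.3, 3.0]
width: 0.192
grip_force: 30.0
t: 6.3
tool_pos: [0.3842, 0.2932, 0.1539]
ee_rot: [-0.844, 3.025, 0.001]
force: [-2.2, -2.6, 4.1]
width: 0.191
grip_force: 30.0
grasp [0.3842 0.2932 0.1069] yaw 121.17 tilt 0.05 | units before turn [ 1.69 -0.    1.73] turn units [ 0.    0.01 -0.01] | after turn [ 1.68 -0.    1.73] F [-2.2 -2.6  4.1] w 0.191 j7 1.38 t 6.3
```

```bash

python3 -m creep '[{"dx":0,"dy":0.25,"dz":0,"ax":0,"ay":0,"az":0},{"dx":0,"dy":0.25,"dz":0,"ax":0,"ay":0,"az":0},{"dx":0,"dy":0.25,"dz":0,"ax":0,"ay":0,"az":0},{"dx":0,"dy":0.25,"dz":0,"ax":0,"ay":0,"az":0},{"dx":0,"dy":0.25,"dz":0,"ax":0,"ay":0,"az":0},{"dx":0,"dy":0.25,"dz":0,"ax":0,"ay":0,"az":0},{"dx":0,"dy":0.04,"dz":0,"ax":0,"ay":0,"az":0},{"dx":0,"dy":0,"dz":0,"ax":0,"ay":0,"az":0}]'
python3 -c "
from h import *
plan((.3842,.2932),.1069)"
```

```text
t: 7.3
tool_pos: [0.3611, 0.3307, 0.1538]
ee_rot: [-0.841, 3.026, -0.004]
force: [3.6, -11.1, 8.3]
width: 0.193
grip_force: 30.0
grasp [0.3612 0.3306 0.1068] yaw 121.07 tilt 0.16 | units before turn [-0.01 -1.46  0.  ]  F [  3.6 -11.1   8.3] w 0.193 j7 1.28 t 7.3
```

```bash

python3 -m creep '[{"dx":0,"dy":-0.04,"dz":0,"ax":0,"ay":0,"az":0},{"dx":0,"dy":0,"dz":0,"ax":0,"ay":0,"az":0},{"dx":0,"dy":0,"dz":0,"ax":0,"ay":0,"az":0}]' 0.45
python3 -m creep '[{"dx":0,"dy":0,"dz":-0.5,"ax":0,"ay":0,"az":0},{"dx":0,"dy":0,"dz":-0.9,"ax":0,"ay":0,"az":0},{"dx":0,"dy":0,"dz":-0.9,"ax":0,"ay":0,"az":0},{"dx":0,"dy":0,"dz":-0.9,"ax":0,"ay":0,"az":0},{"dx":0,"dy":0,"dz":0,"ax":0,"ay":0,"az":0}]'
python3 -c "
from h import *
plan(chest(-.006,0),.19,31.2)
T=ctrl.capture('top');S=ctrl.capture('side')
cv2.imwrite('pics/k4.png',np.hstack([cv2.resize(T['pixels'][145:270,200:345],(400,345),interpolation=2),cv2.resize(S['pixels'][125:225,235:351],(400,345),interpolation=2)]))"
```

```text
t: 7.68
tool_pos: [0.3603, 0.3322, 0.1535]
ee_rot: [-0.845, 3.025, 0.001]
force: [-1.1, -0.4, 0.6]
width: 0.437
grip_force: 0.0
t: 8.3
tool_pos: [0.3611, 0.3324, 0.2522]
ee_rot: [-0.843, 3.022, 0.004]
force: [-0.1, 0.3, -1.2]
width: 0.449
grip_force: 0.0
grasp [0.3613 0.3326 0.2052] yaw 121.18 tilt 0.29 | units before turn [-0.36 -8.39  0.49] turn units [ 0.05  0.02 15.7 ] | after turn [-8.39  0.36  0.51] F [-0.1  0.3 -1.2] w 0.449 j7 1.28 t 8.3
```

View pics/k4.png

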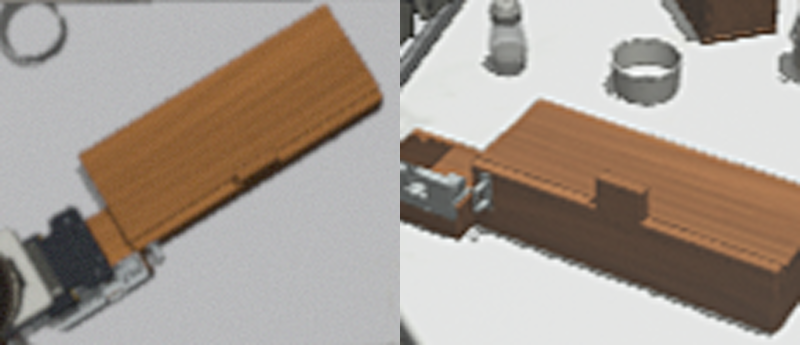

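```bash

python3 -m creep '[{"dx":-0.04,"dy":-0.84,"dz":0,"ax":0,"ay":0,"az":0},{"dx":-0.04,"dy":-0.84,"dz":0,"ax":0,"ay":0,"az":0},{"dx":-0.04,"dy":-0.84,"dz":0,"ax":0,"ay":0,"az":0},{"dx":-0.04,"dy":-0.84,"dz":0,"ax":0,"ay":0,"az":0},{"dx":-0.04,"dy":-0.84,"dz":0,"ax":0,"ay":0,"az":0},{"dx":-0.04,"dy":-0.84,"dz":0,"ax":0,"ay":0,"az":0},{"dx":-0.04,"dy":-0.84,"dz":0,"ax":0,"ay":0,"az":0},{"dx":-0.04,"dy":-0.84,"dz":0,"ax":0,"ay":0,"az":0},{"dx":-0.04,"dy":-0.84,"dz":0,"ax":0,"ay":0,"az":0},{"dx":0,"dy":-0.84,"dz":0,"ax":0,"ay":0,"az":0}]' 0.6
python3 -m creep '[{"dx":0,"dy":0,"dz":0,"ax":0,"ay":0,"az":0.98},{"dx":0,"dy":0,"dz":0,"ax":0,"ay":0,"az":0.98},{"dx":0,"dy":0,"dz":0,"ax":0,"ay":0,"az":0.98},{"dx":0,"dy":0,"dz":0,"ax":0,"ay":0,"az":0.98},{"dx":0,"dy":0,"dz":0,"ax":0,"ay":0,"az":0.98},{"dx":0,"dy":0,"dz":0,"ax":0,"ay":0,"az":0.98},{"dx":0,"dy":0,"dz":0,"ax":0,"ay":0,"az":0.98},{"dx":0,"dy":0,"dz":0,"ax":0,"ay":0,"az":0.98}]'
python3 -m creep '[{"dx":0,"dy":0,"dz":0,"ax":0,"ay":0,"az":0.98},{"dx":0,"dy":0,"dz":0,"ax":0,"ay":0,"az":0.98},{"dx":0,"dy":0,"dz":0,"ax":0,"ay":0,"az":0.98},{"dx":0,"dy":0,"dz":0,"ax":0,"ay":0,"az":0.98},{"dx":0,"dy":0,"dz":0,"ax":0,"ay":0,"az":0.98},{"dx":0,"dy":0,"dz":0,"ax":0,"ay":0,"az":0.98},{"dx":0,"dy":0,"dz":0,"ax":0,"ay":0,"az":0.98},{"dx":0,"dy":0,"dz":0,"ax":0,"ay":0,"az":0.98},{"dx":0,"dy":0,"dz":0,"ax":0,"ay":0,"az":0}]'
python3 -c "
from h import *
T=ctrl.capture('top');S=ctrl.capture('side')
print(two(T,(293.5,207.3),S,(299.4,178.1)),chest(-.006,0),onz(T,293.5,207.3,.116),onz(S,299.4,178.1,.116))
plan(chest(-.006,0),.107,31.2)"
```

```text
t: 9.65
tool_pos: [0.4999, 0.1205, 0.2485]
ee_rot: [0.844, -3.024, 0.0]
force: [0.2, -0.0, 1.0]
width: 0.602
grip_force: 0.0
t: 10.65
tool_pos: [0.4995, 0.1213, 0.2485]
ee_rot: [-0.381, -3.117, 0.001]
force: [0.4, 1.1, 0.1]
width: 0.603
grip_force: 0.0
t: 11.78
tool_pos: [0.4996, 0.1214, 0.2486]
ee_rot: [-1.537, -2.739, 0.002]
force: [-0.1, -0.1, -0.0]
width: 0.603
grip_force: 0.0
(array([0.49437949, 0.11854656, 0.11302477]), np.float64(0.012678489696850228)) [0.50086781 0.12289184] [0.48819439 0.1209604  0.116     ] [0.49855423 0.11307541 0.116     ]
grasp [0.4997 0.1214 0.2019] yaw 31.48 tilt 0.06 | units before turn [0.02 0.06 3.16] turn units [-0.01 -0.    0.05] | after turn [0.02 0.06 3.16] F [ 0.6 -0.1  0.5] w 0.596 j7 0.41 t 11.9
```

```bash

python3 -m creep '[{"dx":0,"dy":0,"dz":0.7,"ax":0,"ay":0,"az":0},{"dx":0,"dy":0,"dz":0.7,"ax":0,"ay":0,"az":0},{"dx":0,"dy":0,"dz":0.7,"ax":0,"ay":0,"az":0},{"dx":0,"dy":0,"dz":0.6,"ax":0,"ay":0,"az":0},{"dx":0,"dy":0,"dz":0.4,"ax":0,"ay":0,"az":0},{"dx":0,"dy":0,"dz":0,"ax":0,"ay":0,"az":0}]'
python3 -m creep '[{"dx":0,"dy":0,"dz":0,"ax":0,"ay":0,"az":0},{"dx":0,"dy":0,"dz":0,"ax":0,"ay":0,"az":0},{"dx":0,"dy":0,"dz":0,"ax":0,"ay":0,"az":0},{"dx":0,"dy":0,"dz":0,"ax":0,"ay":0,"az":0},{"dx":0,"dy":0,"dz":0,"ax":0,"ay":0,"az":0}]' 0
python3 -c "
from h import *
plan(chest(-.006,0),.107,31.2)"
```

```text
t: 12.62
tool_pos: [0.4996, 0.1212, 0.1557]
ee_rot: [-1.538, -2.738, 0.002]
force: [0.6, -0.0, 0.1]
width: 0.605
grip_force: 0.0
t: 13.25
tool_pos: [0.4997, 0.1212, 0.1564]
ee_rot: [-1.539, -2.738, 0.001]
force: [0.2, 1.1, 2.8]
width: 0.132
grip_force: 30.0
grasp [0.4997 0.1212 0.1094] yaw 31.33 tilt 0.04 | units before turn [0.03 0.06 0.08] turn units [-0.01 -0.    0.02] | after turn [0.03 0.06 0.08] F [0.2 1.1 2.8] w 0.132 j7 0.49 t 13.2
```

```bash

python3 -m creep '[{"dx":0,"dy":-0.28,"dz":0,"ax":0,"ay":0,"az":0},{"dx":0,"dy":-0.28,"dz":0,"ax":0,"ay":0,"az":0},{"dx":0,"dy":-0.28,"dz":0,"ax":0,"ay":0,"az":0},{"dx":0,"dy":-0.28,"dz":0,"ax":0,"ay":0,"az":0},{"dx":0,"dy":-0.28,"dz":0,"ax":0,"ay":0,"az":0},{"dx":0,"dy":-0.28,"dz":0,"ax":0,"ay":0,"az":0},{"dx":0,"dy":-0.28,"dz":0,"ax":0,"ay":0,"az":0},{"dx":0,"dy":-0.28,"dz":0,"ax":0,"ay":0,"az":0},{"dx":0,"dy":-0.28,"dz":0,"ax":0,"ay":0,"az":0},{"dx":0,"dy":-0.28,"dz":0,"ax":0,"ay":0,"az":0},{"dx":0,"dy":-0.28,"dz":0,"ax":0,"ay":0,"az":0},{"dx":0,"dy":-0.28,"dz":0,"ax":0,"ay":0,"az":0}]'
python3 -m creep '[{"dx":0,"dy":0,"dz":0,"ax":0,"ay":0,"az":0},{"dx":0,"dy":0,"dz":0,"ax":0,"ay":0,"az":0}]'
python3 -c "
from h import *
plan((.4997,.1212),.107,31.2)"
```

```text
t: 14.75
tool_pos: [0.414, 0.069, 0.1565]
ee_rot: [1.538, 2.738, 0.002]
force: [22.7, 23.3, -26.2]
width: 0.126
grip_force: 30.0
t: 15.0
tool_pos: [0.4142, 0.0692, 0.1564]
ee_rot: [1.538, 2.738, 0.001]
force: [2.5, 5.3, -0.4]
width: 0.13
grip_force: 30.0
grasp [0.4142 0.0692 0.1094] yaw 31.36 tilt 0.07 | units before turn [-0.    3.33  0.08] turn units [0.01 0.   0.03] | after turn [0.01 3.33 0.08] F [ 2.5  5.3 -0.4] w 0.13 j7 0.52 t 15.0
```

```bash
sed -i 's/^O=.*;YAW/O=np.array([.505,.1255]);YAW/' h.py
python3 -m creep '[{"dx":0,"dy":0,"dz":0,"ax":0,"ay":0,"az":0},{"dx":0,"dy":0,"dz":0,"ax":0,"ay":0,"az":0},{"dx":0,"dy":0,"dz":-0.5,"ax":0,"ay":0,"az":0},{"dx":0,"dy":0,"dz":-0.8,"ax":0,"ay":0,"az":0},{"dx":0,"dy":0,"dz":-0.8,"ax":0,"ay":0,"az":0},{"dx":0,"dy":0,"dz":-0.8,"ax":0,"ay":0,"az":0}]' 0.5
python3 -m creep '[{"dx":-0.81,"dy":-0.45,"dz":0,"ax":0,"ay":0,"az":0},{"dx":-0.81,"dy":-0.45,"dz":0,"ax":0,"ay":0,"az":0},{"dx":-0.81,"dy":-0.45,"dz":0,"ax":0,"ay":0,"az":0},{"dx":-0.81,"dy":-0.45,"dz":0,"ax":0,"ay":0,"az":0},{"dx":-0.81,"dy":-0.45,"dz":0,"ax":0,"ay":0,"az":0},{"dx":-0.81,"dy":-0.45,"dz":0,"ax":0,"ay":0,"az":0},{"dx":-0.81,"dy":-0.45,"dz":0,"ax":0,"ay":0,"az":0},{"dx":-0.81,"dy":-0.45,"dz":0,"ax":0,"ay":0,"az":0},{"dx":-0.81,"dy":-0.45,"dz":0,"ax":0,"ay":0,"az":0},{"dx":-0.81,"dy":-0.45,"dz":0,"ax":0,"ay":0,"az":0},{"dx":0,"dy":0,"dz":0,"ax":0,"ay":0,"az":0}]' 1
python3 -c "
from h import *
plan((.4255,-.208),.042,33)
T=ctrl.capture('top');S=ctrl.capture('side')
cv2.imwrite('pics/c1.png',np.hstack([cv2.resize(T['pixels'][160:280,220:320],(400,480),interpolation=2),cv2.resize(S['pixels'][240:360,305:405],(400,480),interpolation=2)]))"
```

```text
t: 15.75
tool_pos: [0.4135, 0.0683, 0.2438]
ee_rot: [-1.54, -2.738, 0.001]
force: [0.4, 0.2, 0.5]
width: 0.496
grip_force: 0.0
t: 17.12
tool_pos: [0.4241, -0.211, 0.2432]
ee_rot: [1.544, 2.736, -0.002]
force: [-0.5, 0.5, 0.2]
width: 1.001
grip_force: 0.0
grasp [ 0.4241 -0.2111  0.1962] yaw 31.11 tilt 0.08 | units before turn [0.07 0.1  5.14] turn units [-0.01  0.01 -0.33] | after turn [0.06 0.09 5.14] F [-0.5  0.5  0.2] w 1.001 j7 1.15 t 17.1
```

View pics/c1.png

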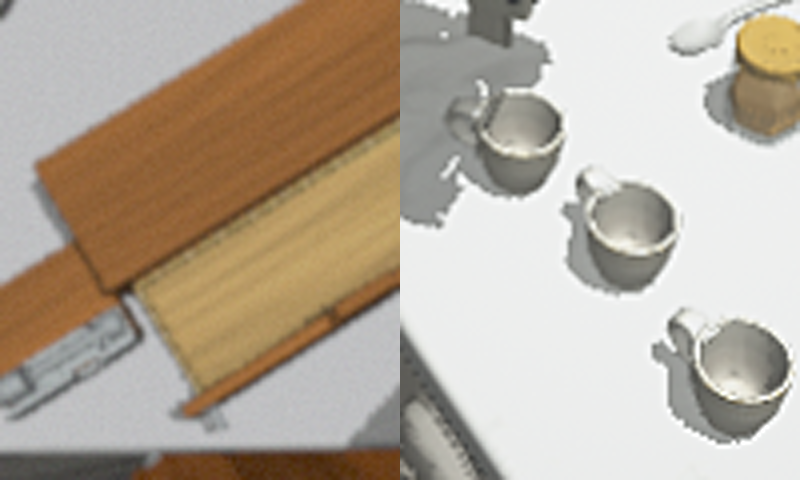

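```bash

python3 -m creep '[{"dx":0.07,"dy":0.1,"dz":0.5,"ax":0,"ay":0,"az":-0.33},{"dx":0,"dy":0,"dz":0.9,"ax":0,"ay":0,"az":0},{"dx":0,"dy":0,"dz":0.9,"ax":0,"ay":0,"az":0},{"dx":0,"dy":0,"dz":0.9,"ax":0,"ay":0,"az":0},{"dx":0,"dy":0,"dz":0.7,"ax":0,"ay":0,"az":0},{"dx":0,"dy":0,"dz":0.7,"ax":0,"ay":0,"az":0},{"dx":0,"dy":0,"dz":0.55,"ax":0,"ay":0,"az":0},{"dx":0,"dy":0,"dz":0,"ax":0,"ay":0,"az":0}]'
python3 -m creep '[{"dx":0,"dy":0,"dz":0,"ax":0,"ay":0,"az":0},{"dx":0,"dy":0,"dz":0,"ax":0,"ay":0,"az":0},{"dx":0,"dy":0,"dz":0,"ax":0,"ay":0,"az":0},{"dx":0,"dy":0,"dz":0,"ax":0,"ay":0,"az":0},{"dx":0,"dy":0,"dz":0,"ax":0,"ay":0,"az":0},{"dx":0,"dy":0,"dz":0,"ax":0,"ay":0,"az":0}]' 0
python3 -c "
from h import *
plan((.4255,-.208),.042,33)"
```

```text
t: 18.23
tool_pos: [0.4257, -0.2042, 0.088]
ee_rot: [-1.491, -2.762, 0.0]
force: [0.3, 0.6, -0.2]
width: 0.995
grip_force: 0.0
t: 18.98
tool_pos: [0.4265, -0.2056, 0.089]
ee_rot: [1.494, 2.763, 0.0]
force: [-1.6, -0.5, 4.9]
width: 0.609
grip_force: 30.0
grasp [ 0.4265 -0.2056  0.042 ] yaw 33.21 tilt 0.02 | units before turn [-0.05 -0.07  0.  ] turn units [0.   0.   0.04] | after turn [-0.05 -0.07  0.  ] F [-1.6 -0.5  4.9] w 0.609 j7 1.4 t 19.0
```

```bash

python3 -m creep '[{"dx":0,"dy":0,"dz":-0.3,"ax":0,"ay":0,"az":0},{"dx":0,"dy":0,"dz":-0.7,"ax":0,"ay":0,"az":0},{"dx":0,"dy":0,"dz":-0.9,"ax":0,"ay":0,"az":0},{"dx":0,"dy":0,"dz":-0.9,"ax":0,"ay":0,"az":0},{"dx":0,"dy":0,"dz":-0.9,"ax":0,"ay":0,"az":0},{"dx":0,"dy":0,"dz":-0.9,"ax":0,"ay":0,"az":0},{"dx":0,"dy":0,"dz":-0.7,"ax":0,"ay":0,"az":0},{"dx":0,"dy":0,"dz":0,"ax":0,"ay":0,"az":0}]'
python3 -c "
from h import *
plan(chest(-.038,.095),.2,121.2)"
```

```text
t: 19.98
tool_pos: [0.4269, -0.2056, 0.249]
ee_rot: [1.492, 2.762, 0.002]
force: [-0.5, 0.7, -2.7]
width: 0.613
grip_force: 30.0
grasp [ 0.4271 -0.2056  0.202 ] yaw 33.24 tilt 0.15 | units before turn [11.02  7.07  0.06] turn units [  0.     0.03 -15.35] | after turn [-6.67 11.26  0.07] F [-0.5  0.7 -2.7] w 0.613 j7 1.17 t 20.0
```

```bash

python3 -m creep '[{"dx":0.92,"dy":0.59,"dz":0,"ax":0,"ay":0,"az":0},{"dx":0.92,"dy":0.59,"dz":0,"ax":0,"ay":0,"az":0},{"dx":0.92,"dy":0.59,"dz":0,"ax":0,"ay":0,"az":0},{"dx":0.92,"dy":0.59,"dz":0,"ax":0,"ay":0,"az":0},{"dx":0.92,"dy":0.59,"dz":0,"ax":0,"ay":0,"az":0},{"dx":0.92,"dy":0.59,"dz":0,"ax":0,"ay":0,"az":0},{"dx":0.92,"dy":0.59,"dz":0,"ax":0,"ay":0,"az":0},{"dx":0.92,"dy":0.59,"dz":0,"ax":0,"ay":0,"az":0},{"dx":0.92,"dy":0.59,"dz":0,"ax":0,"ay":0,"az":0},{"dx":0.92,"dy":0.59,"dz":0,"ax":0,"ay":0,"az":0},{"dx":0.92,"dy":0.59,"dz":0,"ax":0,"ay":0,"az":0},{"dx":0.92,"dy":0.59,"dz":0,"ax":0,"ay":0,"az":0}]'
python3 -m creep '[{"dx":0,"dy":0,"dz":0,"ax":0,"ay":0,"az":-0.96},{"dx":0,"dy":0,"dz":0,"ax":0,"ay":0,"az":-0.96},{"dx":0,"dy":0,"dz":0,"ax":0,"ay":0,"az":-0.96},{"dx":0,"dy":0,"dz":0,"ax":0,"ay":0,"az":-0.96},{"dx":0,"dy":0,"dz":0,"ax":0,"ay":0,"az":-0.96},{"dx":0,"dy":0,"dz":0,"ax":0,"ay":0,"az":-0.96},{"dx":0,"dy":0,"dz":0,"ax":0,"ay":0,"az":-0.96},{"dx":0,"dy":0,"dz":0,"ax":0,"ay":0,"az":-0.96}]'
python3 -m creep '[{"dx":0,"dy":0,"dz":0,"ax":0,"ay":0,"az":-0.96},{"dx":0,"dy":0,"dz":0,"ax":0,"ay":0,"az":-0.96},{"dx":0,"dy":0,"dz":0,"ax":0,"ay":0,"az":-0.96},{"dx":0,"dy":0,"dz":0,"ax":0,"ay":0,"az":-0.96},{"dx":0,"dy":0,"dz":0,"ax":0,"ay":0,"az":-0.96},{"dx":0,"dy":0,"dz":0,"ax":0,"ay":0,"az":-0.96},{"dx":0,"dy":0,"dz":0,"ax":0,"ay":0,"az":-0.96},{"dx":0,"dy":0,"dz":0,"ax":0,"ay":0,"az":-0.96},{"dx":0,"dy":0,"dz":0,"ax":0,"ay":0,"az":0}]'
python3 -c "
from h import *
plan(chest(-.038,.095),.055,121.2)
S=ctrl.capture('side');T=ctrl.capture('top')
cv2.imwrite('pics/c2.png',np.hstack([cv2.resize(T['pixels'][160:280,220:320],(400,480),interpolation=2),cv2.resize(S['pixels'][110:230,230:330],(400,480),interpolation=2)]))"
```

```text
t: 21.48
tool_pos: [0.4219, 0.1887, 0.2467]
ee_rot: [-1.493, -2.763, 0.002]
force: [0.7, -0.6, -1.4]
width: 0.612
grip_force: 30.0
t: 22.48
tool_pos: [0.4219, 0.1876, 0.2466]
ee_rot: [-0.344, -3.121, 0.002]
force: [-1.1, 0.2, -3.5]
width: 0.611
grip_force: 30.0
t: 23.6
tool_pos: [0.4221, 0.1876, 0.2468]
ee_rot: [0.844, -3.024, 0.0]
force: [0.3, 0.4, -2.7]
width: 0.614
grip_force: 30.0
grasp [0.422  0.1876 0.1998] yaw 121.19 tilt 0.11 | units before turn [-0.04 -0.04  4.83] turn units [ 0.   -0.02 -0.  ] | after turn [-0.03 -0.04  4.83] F [ 0.3  0.4 -2.7] w 0.614 j7 1.65 t 23.6
```

View pics/c2.png

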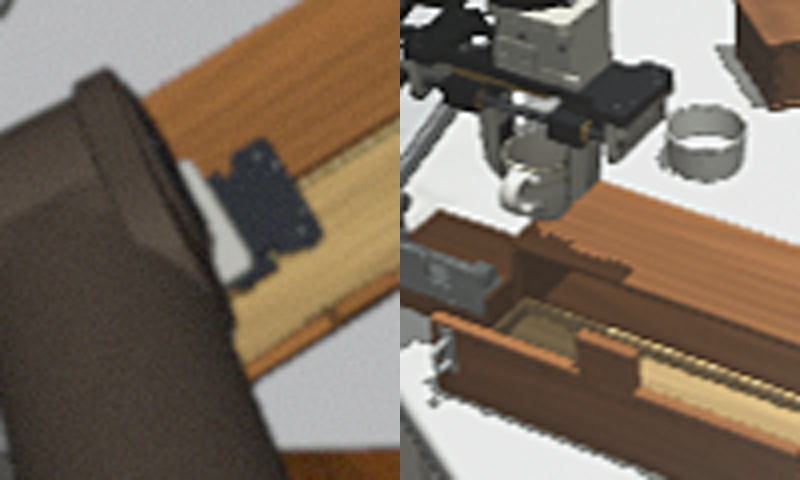

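```bash

python3 -m creep '[{"dx":-0.04,"dy":-0.04,"dz":0.6,"ax":0,"ay":0,"az":0},{"dx":0,"dy":0,"dz":0.7,"ax":0,"ay":0,"az":0},{"dx":0,"dy":0,"dz":0.7,"ax":0,"ay":0,"az":0},{"dx":0,"dy":0,"dz":0.7,"ax":0,"ay":0,"az":0},{"dx":0,"dy":0,"dz":0.7,"ax":0,"ay":0,"az":0},{"dx":0,"dy":0,"dz":0.6,"ax":0,"ay":0,"az":0},{"dx":0,"dy":0,"dz":0.4,"ax":0,"ay":0,"az":0},{"dx":0,"dy":0,"dz":0.2,"ax":0,"ay":0,"az":0},{"dx":0,"dy":0,"dz":0.17,"ax":0,"ay":0,"az":0},{"dx":0,"dy":0,"dz":0,"ax":0,"ay":0,"az":0}]'
python3 -c "
from h import *
plan(chest(-.038,.095),.055,121.2)"
```

```text
t: 24.95
tool_pos: [0.4244, 0.1876, 0.1047]
ee_rot: [-0.845, 3.026, 0.0]
force: [-0.0, 0.4, -2.6]
width: 0.613
grip_force: 30.0
grasp [0.4244 0.1876 0.0577] yaw 121.22 tilt 0.01 | units before turn [0.04 0.   0.09] turn units [0. 0. 0.] | after turn [0.04 0.   0.09] F [-0.   0.4 -2.6] w 0.613 j7 1.73 t 24.9
```

```bash

python3 -m creep '[{"dx":0.04,"dy":0,"dz":0.08,"ax":0,"ay":0,"az":0},{"dx":0,"dy":0,"dz":0.04,"ax":0,"ay":0,"az":0},{"dx":0,"dy":0,"dz":0,"ax":0,"ay":0,"az":0}]'
python3 -m creep '[{"dx":0,"dy":0,"dz":0,"ax":0,"ay":0,"az":0},{"dx":0,"dy":0,"dz":0,"ax":0,"ay":0,"az":0},{"dx":0,"dy":0,"dz":0,"ax":0,"ay":0,"az":0}]' 0.76
python3 -m creep '[{"dx":0,"dy":0,"dz":-0.3,"ax":0,"ay":0,"az":0},{"dx":0,"dy":0,"dz":-0.6,"ax":0,"ay":0,"az":0},{"dx":0,"dy":0,"dz":-0.9,"ax":0,"ay":0,"az":0},{"dx":0,"dy":0,"dz":-0.9,"ax":0,"ay":0,"az":0},{"dx":0,"dy":0,"dz":-0.9,"ax":0,"ay":0,"az":0},{"dx":0,"dy":0,"dz":-0.9,"ax":0,"ay":0,"az":0},{"dx":0,"dy":0,"dz":-0.5,"ax":0,"ay":0,"az":0},{"dx":0,"dy":0,"dz":0,"ax":0,"ay":0,"az":0}]'
python3 -c "
from h import *
plan((.443,-.308),.2,-3)"
```

```text
t: 25.32
tool_pos: [0.4233, 0.1869, 0.1012]
ee_rot: [-0.846, 3.025, 0.0]
force: [-0.3, 0.3, -3.9]
width: 0.612
grip_force: 30.0
t: 25.7
tool_pos: [0.4234, 0.187, 0.1013]
ee_rot: [-0.845, 3.025, 0.0]
force: [0.2, -0.2, -0.6]
width: 0.758
grip_force: 0.0
t: 26.7
tool_pos: [0.4237, 0.1872, 0.2525]
ee_rot: [-0.845, 3.023, 0.002]
force: [-0.5, 0.0, 1.2]
width: 0.759
grip_force: 0.0
grasp [0.4239 0.1872 0.2055] yaw 121.23 tilt 0.16 | units before turn [  8.01 -14.45   0.16] turn units [3.000e-02 1.000e-02 2.168e+01] | after turn [-16.45   1.5    0.18] F [-0.5  0.   1.2] w 0.759 j7 1.65 t 26.7
```

```bash

python3 -m creep '[{"dx":0.45,"dy":-0.8,"dz":0,"ax":0,"ay":0,"az":0},{"dx":0.45,"dy":-0.8,"dz":0,"ax":0,"ay":0,"az":0},{"dx":0.45,"dy":-0.8,"dz":0,"ax":0,"ay":0,"az":0},{"dx":0.45,"dy":-0.8,"dz":0,"ax":0,"ay":0,"az":0},{"dx":0.45,"dy":-0.8,"dz":0,"ax":0,"ay":0,"az":0},{"dx":0.45,"dy":-0.8,"dz":0,"ax":0,"ay":0,"az":0},{"dx":0.45,"dy":-0.8,"dz":0,"ax":0,"ay":0,"az":0},{"dx":0.45,"dy":-0.8,"dz":0,"ax":0,"ay":0,"az":0},{"dx":0.45,"dy":-0.8,"dz":0,"ax":0,"ay":0,"az":0}]' 1
python3 -m creep '[{"dx":0.45,"dy":-0.8,"dz":0,"ax":0,"ay":0,"az":0},{"dx":0.45,"dy":-0.8,"dz":0,"ax":0,"ay":0,"az":0},{"dx":0.45,"dy":-0.8,"dz":0,"ax":0,"ay":0,"az":0},{"dx":0.45,"dy":-0.8,"dz":0,"ax":0,"ay":0,"az":0},{"dx":0.45,"dy":-0.8,"dz":0,"ax":0,"ay":0,"az":0},{"dx":0.45,"dy":-0.8,"dz":0,"ax":0,"ay":0,"az":0},{"dx":0.45,"dy":-0.8,"dz":0,"ax":0,"ay":0,"az":0},{"dx":0.45,"dy":-0.8,"dz":0,"ax":0,"ay":0,"az":0},{"dx":0.45,"dy":-0.8,"dz":0,"ax":0,"ay":0,"az":0}]'
python3 -m creep '[{"dx":0,"dy":0,"dz":0,"ax":0,"ay":0,"az":0.99},{"dx":0,"dy":0,"dz":0,"ax":0,"ay":0,"az":0.99},{"dx":0,"dy":0,"dz":0,"ax":0,"ay":0,"az":0.99},{"dx":0,"dy":0,"dz":0,"ax":0,"ay":0,"az":0.99},{"dx":0,"dy":0,"dz":0,"ax":0,"ay":0,"az":0.99},{"dx":0,"dy":0,"dz":0,"ax":0,"ay":0,"az":0.99},{"dx":0,"dy":0,"dz":0,"ax":0,"ay":0,"az":0.99},{"dx":0,"dy":0,"dz":0,"ax":0,"ay":0,"az":0.99},{"dx":0,"dy":0,"dz":0,"ax":0,"ay":0,"az":0.99},{"dx":0,"dy":0,"dz":0,"ax":0,"ay":0,"az":0.99},{"dx":0,"dy":0,"dz":0,"ax":0,"ay":0,"az":0.99}]'
python3 -m creep '[{"dx":0,"dy":0,"dz":0,"ax":0,"ay":0,"az":0.98},{"dx":0,"dy":0,"dz":0,"ax":0,"ay":0,"az":0.98},{"dx":0,"dy":0,"dz":0,"ax":0,"ay":0,"az":0.98},{"dx":0,"dy":0,"dz":0,"ax":0,"ay":0,"az":0.98},{"dx":0,"dy":0,"dz":0,"ax":0,"ay":0,"az":0.98},{"dx":0,"dy":0,"dz":0,"ax":0,"ay":0,"az":0.98},{"dx":0,"dy":0,"dz":0,"ax":0,"ay":0,"az":0.98},{"dx":0,"dy":0,"dz":0,"ax":0,"ay":0,"az":0.98},{"dx":0,"dy":0,"dz":0,"ax":0,"ay":0,"az":0.98},{"dx":0,"dy":0,"dz":0,"ax":0,"ay":0,"az":0.98},{"dx":0,"dy":0,"dz":0,"ax":0,"ay":0,"az":0.98},{"dx":0,"dy":0,"dz":0,"ax":0,"ay":0,"az":0}]'
python3 -c "
from h import *
plan((.443,-.308),.042,-3)
T=ctrl.capture('top');S=ctrl.capture('side')
cv2.imwrite('pics/c3.png',np.hstack([cv2.resize(T['pixels'][160:280,220:320],(400,480),interpolation=2),cv2.resize(S['pixels'][240:360,305:405],(400,480),interpolation=2)]))"
```

```text
t: 27.82
tool_pos: [0.4309, -0.0616, 0.2505]
ee_rot: [0.845, -3.025, -0.0]
force: [0.5, -0.1, -0.0]
width: 0.996
grip_force: 0.0
t: 28.95
tool_pos: [0.4392, -0.3088, 0.2501]
ee_rot: [0.846, -3.024, -0.002]
force: [0.3, 0.9, 0.1]
width: 0.997
grip_force: 0.0
t: 30.32
tool_pos: [0.4391, -0.3082, 0.2503]
ee_rot: [-0.848, -3.023, -0.0]
force: [-0.3, -0.2, 0.3]
width: 0.998
grip_force: 0.0
t: 31.82
tool_pos: [0.4392, -0.3082, 0.2504]
ee_rot: [-2.276, -2.164, 0.001]
force: [0.1, 0.2, 0.0]
width: 0.997
grip_force: 0.0
grasp [ 0.4391 -0.3081  0.2034] yaw -2.89 tilt 0.08 | units before turn [0.01 0.14 5.38] turn units [-0.01 -0.    0.02] | after turn [0.01 0.13 5.38] F [0.1 0.2 0. ] w 0.997 j7 0.81 t 31.8
```

View pics/c3.png

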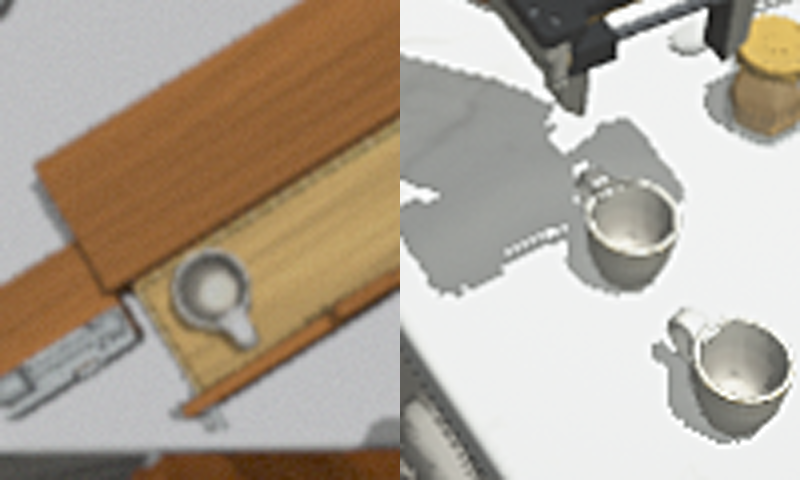

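```bash

python3 -m creep '[{"dx":0,"dy":0.13,"dz":0.7,"ax":0,"ay":0,"az":0},{"dx":0,"dy":0,"dz":0.9,"ax":0,"ay":0,"az":0},{"dx":0,"dy":0,"dz":0.9,"ax":0,"ay":0,"az":0},{"dx":0,"dy":0,"dz":0.9,"ax":0,"ay":0,"az":0},{"dx":0,"dy":0,"dz":0.7,"ax":0,"ay":0,"az":0},{"dx":0,"dy":0,"dz":0.7,"ax":0,"ay":0,"az":0},{"dx":0,"dy":0,"dz":0.55,"ax":0,"ay":0,"az":0},{"dx":0,"dy":0,"dz":0,"ax":0,"ay":0,"az":0}]'
python3 -m creep '[{"dx":0,"dy":0,"dz":0,"ax":0,"ay":0,"az":0},{"dx":0,"dy":0,"dz":0,"ax":0,"ay":0,"az":0},{"dx":0,"dy":0,"dz":0,"ax":0,"ay":0,"az":0},{"dx":0,"dy":0,"dz":0,"ax":0,"ay":0,"az":0},{"dx":0,"dy":0,"dz":0,"ax":0,"ay":0,"az":0},{"dx":0,"dy":0,"dz":0,"ax":0,"ay":0,"az":0}]' 0
python3 -c "
from h import *
plan((.443,-.308),.042,-3)"
python3 -m creep '[{"dx":0,"dy":0,"dz":-0.3,"ax":0,"ay":0,"az":0},{"dx":0,"dy":0,"dz":-0.7,"ax":0,"ay":0,"az":0},{"dx":0,"dy":0,"dz":-0.9,"ax":0,"ay":0,"az":0},{"dx":0,"dy":0,"dz":-0.9,"ax":0,"ay":0,"az":0},{"dx":0,"dy":0,"dz":-0.9,"ax":0,"ay":0,"az":0},{"dx":0,"dy":0,"dz":-0.9,"ax":0,"ay":0,"az":0},{"dx":0,"dy":0,"dz":-0.7,"ax":0,"ay":0,"az":0},{"dx":0,"dy":0,"dz":0,"ax":0,"ay":0,"az":0}]'
python3 -c "
from h import *
plan(chest(-.038,0),.2,121.2)"
```

```text
t: 32.92
tool_pos: [0.4428, -0.3084, 0.0897]
ee_rot: [-2.276, -2.163, 0.001]
force: [-0.8, 0.1, -0.7]
width: 0.998
grip_force: 0.0
t: 33.67
tool_pos: [0.4439, -0.3088, 0.0909]
ee_rot: [2.277, 2.164, 0.001]
force: [2.0, 0.0, 3.3]
width: 0.614
grip_force: 30.0
grasp [ 0.444  -0.3088  0.0439] yaw -2.92 tilt 0.06 | units before turn [ 0.03 -0.03  0.06] turn units [0.01 0.   0.01] | after turn [ 0.03 -0.03  0.06] F [2.  0.  3.3] w 0.614 j7 0.99 t 33.7
t: 34.67
tool_pos: [0.4434, -0.309, 0.2507]
ee_rot: [2.277, 2.163, 0.001]
force: [0.4, -0.6, -3.3]
width: 0.612
grip_force: 30.0
grasp [ 0.4434 -0.309   0.2037] yaw -2.94 tilt 0.1 | units before turn [13.86  0.26  0.12] turn units [ 0.000e+00  2.000e-02 -2.167e+01] | after turn [-7.99 11.33  0.12] F [ 0.4 -0.6 -3.3] w 0.612 j7 0.82 t 34.7
```

```bash

python3 -m creep '[{"dx":0.99,"dy":0.02,"dz":0,"ax":0,"ay":0,"az":0},{"dx":0.99,"dy":0.02,"dz":0,"ax":0,"ay":0,"az":0},{"dx":0.99,"dy":0.02,"dz":0,"ax":0,"ay":0,"az":0},{"dx":0.99,"dy":0.02,"dz":0,"ax":0,"ay":0,"az":0},{"dx":0.99,"dy":0.02,"dz":0,"ax":0,"ay":0,"az":0},{"dx":0.99,"dy":0.02,"dz":0,"ax":0,"ay":0,"az":0},{"dx":0.99,"dy":0.02,"dz":0,"ax":0,"ay":0,"az":0},{"dx":0.99,"dy":0.02,"dz":0,"ax":0,"ay":0,"az":0},{"dx":0.99,"dy":0.02,"dz":0,"ax":0,"ay":0,"az":0},{"dx":0.99,"dy":0.02,"dz":0,"ax":0,"ay":0,"az":0}]'
python3 -m creep '[{"dx":0.99,"dy":0.02,"dz":0,"ax":0,"ay":0,"az":0},{"dx":0.99,"dy":0.02,"dz":0,"ax":0,"ay":0,"az":0},{"dx":0.99,"dy":0.02,"dz":0,"ax":0,"ay":0,"az":0},{"dx":0.99,"dy":0.02,"dz":0,"ax":0,"ay":0,"az":0},{"dx":0,"dy":0,"dz":0,"ax":0,"ay":0,"az":0}]'
python3 -m creep '[{"dx":0,"dy":0,"dz":0,"ax":0,"ay":0,"az":-0.99},{"dx":0,"dy":0,"dz":0,"ax":0,"ay":0,"az":-0.99},{"dx":0,"dy":0,"dz":0,"ax":0,"ay":0,"az":-0.99},{"dx":0,"dy":0,"dz":0,"ax":0,"ay":0,"az":-0.99},{"dx":0,"dy":0,"dz":0,"ax":0,"ay":0,"az":-0.99},{"dx":0,"dy":0,"dz":0,"ax":0,"ay":0,"az":-0.99},{"dx":0,"dy":0,"dz":0,"ax":0,"ay":0,"az":-0.99},{"dx":0,"dy":0,"dz":0,"ax":0,"ay":0,"az":-0.99},{"dx":0,"dy":0,"dz":0,"ax":0,"ay":0,"az":-0.99},{"dx":0,"dy":0,"dz":0,"ax":0,"ay":0,"az":-0.99},{"dx":0,"dy":0,"dz":0,"ax":0,"ay":0,"az":-0.99}]'
python3 -m creep '[{"dx":0,"dy":0,"dz":0,"ax":0,"ay":0,"az":-0.98},{"dx":0,"dy":0,"dz":0,"ax":0,"ay":0,"az":-0.98},{"dx":0,"dy":0,"dz":0,"ax":0,"ay":0,"az":-0.98},{"dx":0,"dy":0,"dz":0,"ax":0,"ay":0,"az":-0.98},{"dx":0,"dy":0,"dz":0,"ax":0,"ay":0,"az":-0.98},{"dx":0,"dy":0,"dz":0,"ax":0,"ay":0,"az":-0.98},{"dx":0,"dy":0,"dz":0,"ax":0,"ay":0,"az":-0.98},{"dx":0,"dy":0,"dz":0,"ax":0,"ay":0,"az":-0.98},{"dx":0,"dy":0,"dz":0,"ax":0,"ay":0,"az":-0.98},{"dx":0,"dy":0,"dz":0,"ax":0,"ay":0,"az":-0.98},{"dx":0,"dy":0,"dz":0,"ax":0,"ay":0,"az":-0.98},{"dx":0,"dy":0,"dz":0,"ax":0,"ay":0,"az":0}]'
python3 -c "
from h import *
plan(chest(-.038,0),.057,121.2)"
```

```text
t: 35.92
tool_pos: [0.4635, -0.0114, 0.2486]
ee_rot: [-2.277, -2.163, 0.003]
force: [-0.3, 0.3, -2.9]
width: 0.611
grip_force: 30.0
t: 36.55
tool_pos: [0.4721, 0.1084, 0.2483]
ee_rot: [-2.272, -2.168, 0.003]
force: [-0.1, 0.1, -3.0]
width: 0.614
grip_force: 30.0
t: 37.92
tool_pos: [0.4723, 0.105, 0.2487]
ee_rot: [-0.824, -3.03, 0.002]
force: [0.1, 0.2, -2.9]
width: 0.61
grip_force: 30.0
t: 39.42
tool_pos: [0.4724, 0.1051, 0.2488]
ee_rot: [0.843, -3.025, 0.0]
force: [0.1, -0.6, -2.0]
width: 0.612
grip_force: 30.0
grasp [0.4723 0.1051 0.2018] yaw 121.14 tilt 0.1 | units before turn [-0.03  0.02  4.83] turn units [ 0.   -0.02 -0.01] | after turn [-0.02  0.02  4.83] F [ 0.1 -0.6 -2. ] w 0.612 j7 1.87 t 39.4
```

```bash

python3 -m creep '[{"dx":-0.03,"dy":0,"dz":0.6,"ax":0,"ay":0,"az":0},{"dx":0,"dy":0,"dz":0.7,"ax":0,"ay":0,"az":0},{"dx":0,"dy":0,"dz":0.7,"ax":0,"ay":0,"az":0},{"dx":0,"dy":0,"dz":0.7,"ax":0,"ay":0,"az":0},{"dx":0,"dy":0,"dz":0.7,"ax":0,"ay":0,"az":0},{"dx":0,"dy":0,"dz":0.6,"ax":0,"ay":0,"az":0},{"dx":0,"dy":0,"dz":0.4,"ax":0,"ay":0,"az":0},{"dx":0,"dy":0,"dz":0.2,"ax":0,"ay":0,"az":0},{"dx":0,"dy":0,"dz":0.17,"ax":0,"ay":0,"az":0},{"dx":0,"dy":0,"dz":0.04,"ax":0,"ay":0,"az":0},{"dx":0,"dy":0,"dz":0,"ax":0,"ay":0,"az":0}]'
python3 -c "
from h import *
plan(chest(-.038,0),.056,121.2)"
```

```text
t: 40.8
tool_pos: [0.4739, 0.1067, 0.1056]
ee_rot: [-0.845, 3.025, 0.0]
force: [-0.2, -0.1, -3.3]
width: 0.611
grip_force: 30.0
grasp [0.474  0.1067 0.0586] yaw 121.23 tilt 0.03 | units before turn [ 0.06 -0.    0.09] turn units [-0.    0.01  0.01] | after turn [ 0.06 -0.    0.09] F [-0.2 -0.1 -3.3] w 0.611 j7 1.96 t 40.8
```

```bash

python3 -m creep '[{"dx":0.06,"dy":0,"dz":0.08,"ax":0,"ay":0,"az":0},{"dx":0,"dy":0,"dz":0.04,"ax":0,"ay":0,"az":0},{"dx":0,"dy":0,"dz":0,"ax":0,"ay":0,"az":0}]'
python3 -m creep '[{"dx":0,"dy":0,"dz":0,"ax":0,"ay":0,"az":0},{"dx":0,"dy":0,"dz":0,"ax":0,"ay":0,"az":0},{"dx":0,"dy":0,"dz":0,"ax":0,"ay":0,"az":0}]' 0.76
python3 -m creep '[{"dx":0,"dy":0,"dz":-0.3,"ax":0,"ay":0,"az":0},{"dx":0,"dy":0,"dz":-0.6,"ax":0,"ay":0,"az":0},{"dx":0,"dy":0,"dz":-0.9,"ax":0,"ay":0,"az":0},{"dx":0,"dy":0,"dz":-0.9,"ax":0,"ay":0,"az":0},{"dx":0,"dy":0,"dz":-0.9,"ax":0,"ay":0,"az":0},{"dx":0,"dy":0,"dz":-0.9,"ax":0,"ay":0,"az":0},{"dx":0,"dy":0,"dz":-0.5,"ax":0,"ay":0,"az":0},{"dx":0,"dy":0,"dz":0,"ax":0,"ay":0,"az":0}]'
python3 - <<'E'
from h import *
plan((.440,-.4245),.2,13)
# is cup c still where it was? compare side crop with the first picture
S=ctrl.capture("side")["pixels"]; o=cv2.imread("pics/side0.png")
t=o[308:352,366:408]; r=cv2.matchTemplate(S[270:400,320:460],t,cv2.TM_CCOEFF_NORMED); _,v,_,l=cv2.minMaxLoc(r); print(v,(l[0]+320-366,l[1]+270-308))
E
```

```text
t: 41.18
tool_pos: [0.4731, 0.1062, 0.1028]
ee_rot: [-0.845, 3.023, 0.001]
force: [-2.1, 1.3, 10.0]
width: 0.614
grip_force: 30.0
t: 41.55
tool_pos: [0.4722, 0.1057, 0.1017]
ee_rot: [-0.846, 3.026, -0.0]
force: [-0.6, 1.3, -0.5]
width: 0.76
grip_force: 0.0
t: 42.55
tool_pos: [0.4726, 0.1059, 0.2526]
ee_rot: [-0.845, 3.024, 0.001]
force: [0.8, -0.8, -0.2]
width: 0.759
grip_force: 0.0
grasp [0.4727 0.1059 0.2056] yaw 121.24 tilt 0.12 | units before turn [ 10.1  -14.55   0.17] turn units [ 0.02  0.02 18.89] | after turn [-16.98  -5.04   0.19] F [ 0.8 -0.8 -0.2] w 0.759 j7 1.88 t 42.5
0.9845656156539917 (0, 0)
```

```bash

python3 -m creep '[{"dx":0.56,"dy":-0.81,"dz":0,"ax":0,"ay":0,"az":0},{"dx":0.56,"dy":-0.81,"dz":0,"ax":0,"ay":0,"az":0},{"dx":0.56,"dy":-0.81,"dz":0,"ax":0,"ay":0,"az":0},{"dx":0.56,"dy":-0.81,"dz":0,"ax":0,"ay":0,"az":0},{"dx":0.56,"dy":-0.81,"dz":0,"ax":0,"ay":0,"az":0},{"dx":0.56,"dy":-0.81,"dz":0,"ax":0,"ay":0,"az":0},{"dx":0.56,"dy":-0.81,"dz":0,"ax":0,"ay":0,"az":0},{"dx":0.56,"dy":-0.81,"dz":0,"ax":0,"ay":0,"az":0},{"dx":0.56,"dy":-0.81,"dz":0,"ax":0,"ay":0,"az":0}]' 1
python3 -m creep '[{"dx":0.56,"dy":-0.81,"dz":0,"ax":0,"ay":0,"az":0},{"dx":0.56,"dy":-0.81,"dz":0,"ax":0,"ay":0,"az":0},{"dx":0.56,"dy":-0.81,"dz":0,"ax":0,"ay":0,"az":0},{"dx":0.56,"dy":-0.81,"dz":0,"ax":0,"ay":0,"az":0},{"dx":0.56,"dy":-0.81,"dz":0,"ax":0,"ay":0,"az":0},{"dx":0.56,"dy":-0.81,"dz":0,"ax":0,"ay":0,"az":0},{"dx":0.56,"dy":-0.81,"dz":0,"ax":0,"ay":0,"az":0},{"dx":0.56,"dy":-0.81,"dz":0,"ax":0,"ay":0,"az":0},{"dx":0.56,"dy":-0.81,"dz":0,"ax":0,"ay":0,"az":0}]'
python3 -m creep '[{"dx":0,"dy":0,"dz":0,"ax":0,"ay":0,"az":0.95},{"dx":0,"dy":0,"dz":0,"ax":0,"ay":0,"az":0.95},{"dx":0,"dy":0,"dz":0,"ax":0,"ay":0,"az":0.95},{"dx":0,"dy":0,"dz":0,"ax":0,"ay":0,"az":0.95},{"dx":0,"dy":0,"dz":0,"ax":0,"ay":0,"az":0.95},{"dx":0,"dy":0,"dz":0,"ax":0,"ay":0,"az":0.95},{"dx":0,"dy":0,"dz":0,"ax":0,"ay":0,"az":0.95},{"dx":0,"dy":0,"dz":0,"ax":0,"ay":0,"az":0.95},{"dx":0,"dy":0,"dz":0,"ax":0,"ay":0,"az":0.95},{"dx":0,"dy":0,"dz":0,"ax":0,"ay":0,"az":0.95}]'
python3 -m creep '[{"dx":0,"dy":0,"dz":0,"ax":0,"ay":0,"az":0.94},{"dx":0,"dy":0,"dz":0,"ax":0,"ay":0,"az":0.94},{"dx":0,"dy":0,"dz":0,"ax":0,"ay":0,"az":0.94},{"dx":0,"dy":0,"dz":0,"ax":0,"ay":0,"az":0.94},{"dx":0,"dy":0,"dz":0,"ax":0,"ay":0,"az":0.94},{"dx":0,"dy":0,"dz":0,"ax":0,"ay":0,"az":0.94},{"dx":0,"dy":0,"dz":0,"ax":0,"ay":0,"az":0.94},{"dx":0,"dy":0,"dz":0,"ax":0,"ay":0,"az":0.94},{"dx":0,"dy":0,"dz":0,"ax":0,"ay":0,"az":0.94},{"dx":0,"dy":0,"dz":0,"ax":0,"ay":0,"az":0.94},{"dx":0,"dy":0,"dz":0,"ax":0,"ay":0,"az":0}]'
python3 - <<'E'
from h import *
plan((.440,-.4245),.042,13)
S=ctrl.capture("side")["pixels"]; o=cv2.imread("pics/side0.png")
t=o[308:352,366:408]; r=cv2.matchTemplate(S[270:400,320:460],t,cv2.TM_CCOEFF_NORMED); _,v,_,l=cv2.minMaxLoc(r); print(v,(l[0]+320-366,l[1]+270-308))
E
```

```text
t: 43.72
tool_pos: [0.4556, -0.1605, 0.2505]
ee_rot: [0.845, -3.024, -0.001]
force: [-1.0, 0.4, 0.5]
width: 1.001
grip_force: 0.0
t: 44.85
tool_pos: [0.4399, -0.4257, 0.25]
ee_rot: [0.845, -3.025, -0.004]
force: [0.0, -0.2, -0.4]
width: 0.997
grip_force: 0.0
t: 46.1
tool_pos: [0.44, -0.4247, 0.2499]
ee_rot: [-0.636, -3.074, -0.002]
force: [-0.3, 0.1, 0.2]
width: 1.001
grip_force: 0.0
t: 47.48
tool_pos: [0.4401, -0.4247, 0.2502]
ee_rot: [-1.955, -2.456, 0.0]
force: [-1.0, -0.9, -1.2]
width: 1.0
grip_force: 0.0
grasp [ 0.44   -0.4246  0.2032] yaw 12.98 tilt 0.14 | units before turn [-0.01  0.01  5.37] turn units [-0.02 -0.02 -0.  ] | after turn [0.   0.   5.37] F [-1.  -0.9 -1.2] w 1.0 j7 1.05 t 47.5
0.7564588785171509 (0, 0)
```

```bash

python3 -m creep '[{"dx":0,"dy":0,"dz":0.7,"ax":0,"ay":0,"az":0},{"dx":0,"dy":0,"dz":0.9,"ax":0,"ay":0,"az":0},{"dx":0,"dy":0,"dz":0.9,"ax":0,"ay":0,"az":0},{"dx":0,"dy":0,"dz":0.9,"ax":0,"ay":0,"az":0},{"dx":0,"dy":0,"dz":0.7,"ax":0,"ay":0,"az":0},{"dx":0,"dy":0,"dz":0.7,"ax":0,"ay":0,"az":0},{"dx":0,"dy":0,"dz":0.55,"ax":0,"ay":0,"az":0},{"dx":0,"dy":0,"dz":0,"ax":0,"ay":0,"az":0}]'
python3 -m creep '[{"dx":0,"dy":0,"dz":0,"ax":0,"ay":0,"az":0},{"dx":0,"dy":0,"dz":0,"ax":0,"ay":0,"az":0},{"dx":0,"dy":0,"dz":0,"ax":0,"ay":0,"az":0},{"dx":0,"dy":0,"dz":0,"ax":0,"ay":0,"az":0},{"dx":0,"dy":0,"dz":0,"ax":0,"ay":0,"az":0},{"dx":0,"dy":0,"dz":0,"ax":0,"ay":0,"az":0}]' 0
python3 -c "
from h import *
plan((.440,-.4245),.042,13)"
python3 -m creep '[{"dx":0,"dy":0,"dz":-0.3,"ax":0,"ay":0,"az":0},{"dx":0,"dy":0,"dz":-0.7,"ax":0,"ay":0,"az":0},{"dx":0,"dy":0,"dz":-0.9,"ax":0,"ay":0,"az":0},{"dx":0,"dy":0,"dz":-0.9,"ax":0,"ay":0,"az":0},{"dx":0,"dy":0,"dz":-0.9,"ax":0,"ay":0,"az":0},{"dx":0,"dy":0,"dz":-0.9,"ax":0,"ay":0,"az":0},{"dx":0,"dy":0,"dz":-0.7,"ax":0,"ay":0,"az":0},{"dx":0,"dy":0,"dz":0,"ax":0,"ay":0,"az":0}]'
python3 -c "
from h import *
plan(chest(-.038,-.095),.2,121.2)"
```

```text
t: 48.52
tool_pos: [0.4398, -0.4245, 0.0898]
ee_rot: [-1.954, -2.456, -0.0]
force: [0.4, -0.3, -0.1]
width: 0.996
grip_force: 0.0
t: 49.28
tool_pos: [0.4409, -0.4252, 0.0916]
ee_rot: [1.956, 2.457, 0.0]
force: [2.0, 0.2, 4.4]
width: 0.614
grip_force: 30.0
grasp [ 0.441  -0.4252  0.0446] yaw 12.95 tilt 0.06 | units before turn [ 0.03 -0.03  0.09] turn units [ 0.01  0.01 -0.01] | after turn [ 0.03 -0.03  0.09] F [2.  0.2 4.4] w 0.614 j7 1.11 t 49.3
t: 50.28
tool_pos: [0.4405, -0.4255, 0.2516]
ee_rot: [1.956, 2.456, -0.0]
force: [-0.3, -0.5, -4.7]
width: 0.61
grip_force: 30.0
grasp [ 0.4406 -0.4256  0.2046] yaw 12.92 tilt 0.12 | units before turn [14.02  5.99  0.14] turn units [-1.00e-02  2.00e-02 -1.89e+01] | after turn [-10.09  11.43   0.15] F [-0.3 -0.5 -4.7] w 0.61 j7 1.05 t 50.3
```

```bash

python3 -m creep '[{"dx":0.87,"dy":0.37,"dz":0.1,"ax":0,"ay":0,"az":0},{"dx":0.87,"dy":0.37,"dz":0.1,"ax":0,"ay":0,"az":0},{"dx":0.87,"dy":0.37,"dz":0.1,"ax":0,"ay":0,"az":0},{"dx":0.87,"dy":0.37,"dz":0.1,"ax":0,"ay":0,"az":0},{"dx":0.87,"dy":0.37,"dz":0.1,"ax":0,"ay":0,"az":0},{"dx":0.87,"dy":0.37,"dz":0.1,"ax":0,"ay":0,"az":0},{"dx":0.87,"dy":0.37,"dz":0.1,"ax":0,"ay":0,"az":0},{"dx":0.87,"dy":0.37,"dz":0.1,"ax":0,"ay":0,"az":0}]'
python3 -m creep '[{"dx":0,"dy":0,"dz":0,"ax":0,"ay":0,"az":-0.95},{"dx":0,"dy":0,"dz":0,"ax":0,"ay":0,"az":-0.95},{"dx":0,"dy":0,"dz":0,"ax":0,"ay":0,"az":-0.95},{"dx":0,"dy":0,"dz":0,"ax":0,"ay":0,"az":-0.95},{"dx":0,"dy":0,"dz":0,"ax":0,"ay":0,"az":-0.95},{"dx":0,"dy":0,"dz":0,"ax":0,"ay":0,"az":-0.95},{"dx":0,"dy":0,"dz":0,"ax":0,"ay":0,"az":-0.95},{"dx":0,"dy":0,"dz":0,"ax":0,"ay":0,"az":-0.95},{"dx":0,"dy":0,"dz":0,"ax":0,"ay":0,"az":-0.95},{"dx":0,"dy":0,"dz":0,"ax":0,"ay":0,"az":-0.95}]'
python3 -m creep '[{"dx":0,"dy":0,"dz":0,"ax":0,"ay":0,"az":-0.94},{"dx":0,"dy":0,"dz":0,"ax":0,"ay":0,"az":-0.94},{"dx":0,"dy":0,"dz":0,"ax":0,"ay":0,"az":-0.94},{"dx":0,"dy":0,"dz":0,"ax":0,"ay":0,"az":-0.94},{"dx":0,"dy":0,"dz":0,"ax":0,"ay":0,"az":-0.94},{"dx":0,"dy":0,"dz":0,"ax":0,"ay":0,"az":-0.94},{"dx":0,"dy":0,"dz":0,"ax":0,"ay":0,"az":-0.94},{"dx":0,"dy":0,"dz":0,"ax":0,"ay":0,"az":-0.94},{"dx":0,"dy":0,"dz":0,"ax":0,"ay":0,"az":-0.94},{"dx":0,"dy":0,"dz":0,"ax":0,"ay":0,"az":-0.94},{"dx":0,"dy":0,"dz":0,"ax":0,"ay":0,"az":0}]'
python3 -c "
from h import *
plan(chest(-.038,-.095),.15,121.2)"
```

```text
t: 51.28
tool_pos: [0.4794, -0.2006, 0.2249]
ee_rot: [-1.956, -2.456, 0.001]
force: [0.7, -0.3, -3.5]
width: 0.613
grip_force: 30.0
t: 52.52
tool_pos: [0.4792, -0.2015, 0.2249]
ee_rot: [-0.611, -3.079, -0.0]
force: [-0.6, -0.2, -3.1]
width: 0.609
grip_force: 30.0
t: 53.9
tool_pos: [0.4794, -0.2016, 0.2251]
ee_rot: [0.844, -3.024, -0.002]
force: [-0.2, -0.0, -3.7]
width: 0.615
grip_force: 30.0
grasp [ 0.4793 -0.2016  0.1781] yaw 121.19 tilt 0.13 | units before turn [-5.11  5.71  0.94] turn units [ 0.02 -0.01 -0.  ] | after turn [-5.12  5.71  0.94] F [-0.2 -0.  -3.7] w 0.615 j7 2.34 t 53.9
```

```bash

python3 -m creep '[{"dx":-0.64,"dy":0.71,"dz":0.05,"ax":0,"ay":0,"az":0},{"dx":-0.64,"dy":0.71,"dz":0.05,"ax":0,"ay":0,"az":0},{"dx":-0.64,"dy":0.71,"dz":0.1,"ax":0,"ay":0,"az":0},{"dx":-0.64,"dy":0.71,"dz":0.1,"ax":0,"ay":0,"az":0},{"dx":-0.64,"dy":0.71,"dz":0.1,"ax":0,"ay":0,"az":0},{"dx":-0.64,"dy":0.71,"dz":0.1,"ax":0,"ay":0,"az":0},{"dx":-0.64,"dy":0.71,"dz":0.1,"ax":0,"ay":0,"az":0},{"dx":-0.64,"dy":0.71,"dz":0.1,"ax":0,"ay":0,"az":0},{"dx":0,"dy":0,"dz":0,"ax":0,"ay":0,"az":0},{"dx":0,"dy":0,"dz":0,"ax":0,"ay":0,"az":0}]'
python3 -c "
from h import *
plan(chest(-.038,-.095),.058,121.2)"
```

```text
t: 55.15
tool_pos: [0.5228, 0.0231, 0.2047]
ee_rot: [0.843, -3.025, 0.0]
force: [-0.3, -0.4, -2.8]
width: 0.614
grip_force: 30.0
grasp [0.5227 0.0231 0.1577] yaw 121.15 tilt 0.07 | units before turn [-0.    0.06  3.32] turn units [ 0.   -0.01 -0.01] | after turn [0.   0.06 3.32] F [-0.3 -0.4 -2.8] w 0.614 j7 1.86 t 55.1
```

```bash

python3 -m creep '[{"dx":0,"dy":0.06,"dz":0.5,"ax":0,"ay":0,"az":0},{"dx":0,"dy":0,"dz":0.7,"ax":0,"ay":0,"az":0},{"dx":0,"dy":0,"dz":0.7,"ax":0,"ay":0,"az":0},{"dx":0,"dy":0,"dz":0.6,"ax":0,"ay":0,"az":0},{"dx":0.02,"dy":0,"dz":0.4,"ax":0,"ay":0,"az":0},{"dx":0.02,"dy":0,"dz":0.25,"ax":0,"ay":0,"az":0},{"dx":0.02,"dy":0,"dz":0.2,"ax":0,"ay":0,"az":0},{"dx":0,"dy":0,"dz":0.06,"ax":0,"ay":0,"az":0},{"dx":0,"dy":0,"dz":0,"ax":0,"ay":0,"az":0}]'
python3 -c "
from h import *
plan(chest(-.038,-.095),.0566,121.2)"
```

```text
t: 56.28
tool_pos: [0.5212, 0.0244, 0.1036]
ee_rot: [-0.845, 3.024, -0.0]
force: [-0.8, -0.4, 0.8]
width: 0.61
grip_force: 30.0
grasp [0.5212 0.0244 0.0566] yaw 121.24 tilt 0.07 | units before turn [-0.02 -0.   -0.  ] turn units [-0.    0.01  0.01] | after turn [-0.02 -0.   -0.  ] F [-0.8 -0.4  0.8] w 0.61 j7 1.81 t 56.3
```

```bash

python3 -m creep '[{"dx":0,"dy":0,"dz":0,"ax":0,"ay":0,"az":0},{"dx":0,"dy":0,"dz":0,"ax":0,"ay":0,"az":0},{"dx":0,"dy":0,"dz":0,"ax":0,"ay":0,"az":0}]' 0.76
python3 -m creep '[{"dx":0,"dy":0,"dz":-0.3,"ax":0,"ay":0,"az":0},{"dx":0,"dy":0,"dz":-0.6,"ax":0,"ay":0,"az":0},{"dx":0,"dy":0,"dz":-0.9,"ax":0,"ay":0,"az":0},{"dx":0,"dy":0,"dz":-0.9,"ax":0,"ay":0,"az":0},{"dx":0,"dy":0,"dz":-0.9,"ax":0,"ay":0,"az":0},{"dx":0,"dy":0,"dz":-0.8,"ax":0,"ay":0,"az":0}]'
python3 -m creep '[{"dx":0.8,"dy":-0.8,"dz":0,"ax":0,"ay":0,"az":0.95},{"dx":0.8,"dy":-0.8,"dz":0,"ax":0,"ay":0,"az":0.95},{"dx":0.8,"dy":-0.8,"dz":0,"ax":0,"ay":0,"az":0.95},{"dx":0.8,"dy":-0.8,"dz":0,"ax":0,"ay":0,"az":0.95},{"dx":0,"dy":-0.9,"dz":0,"ax":0,"ay":0,"az":0.95},{"dx":0,"dy":-0.9,"dz":0,"ax":0,"ay":0,"az":0.95},{"dx":0,"dy":-0.9,"dz":0,"ax":0,"ay":0,"az":0.95},{"dx":0,"dy":-0.9,"dz":0,"ax":0,"ay":0,"az":0.95},{"dx":0,"dy":0,"dz":0,"ax":0,"ay":0,"az":0}]' 0.5
python3 -c "
from h import *
plan((.4142,.0692),.18,31.3)
T=ctrl.capture('top');S=ctrl.capture('side')
cv2.imwrite('pics/d1.png',np.hstack([cv2.resize(T['pixels'][155:275,225:345],(400,400),interpolation=2),cv2.resize(S['pixels'][135:235,240:340],(400,400),interpolation=2)]))"
```

```text
t: 56.65
tool_pos: [0.5209, 0.0242, 0.1031]
ee_rot: [-0.845, 3.025, -0.0]
force: [-0.2, -0.3, 0.1]
width: 0.759
grip_force: 0.0
t: 57.4
tool_pos: [0.5208, 0.0243, 0.2366]
ee_rot: [-0.846, 3.025, -0.0]
force: [0.5, -0.6, -0.1]
width: 0.76
grip_force: 0.0
t: 58.52
tool_pos: [0.4722, -0.2113, 0.2347]
ee_rot: [-0.348, -3.122, 0.001]
force: [-0.6, 0.7, -0.8]
width: 0.501
grip_force: 0.0
grasp [ 0.4721 -0.2114  0.1877] yaw 77.29 tilt 0.06 | units before turn [3.94 8.7  0.25] turn units [-0.01  0.    8.03] | after turn [8.99 3.21 0.26] F [-0.6  0.7 -0.8] w 0.501 j7 1.67 t 58.5
```

View pics/d1.png

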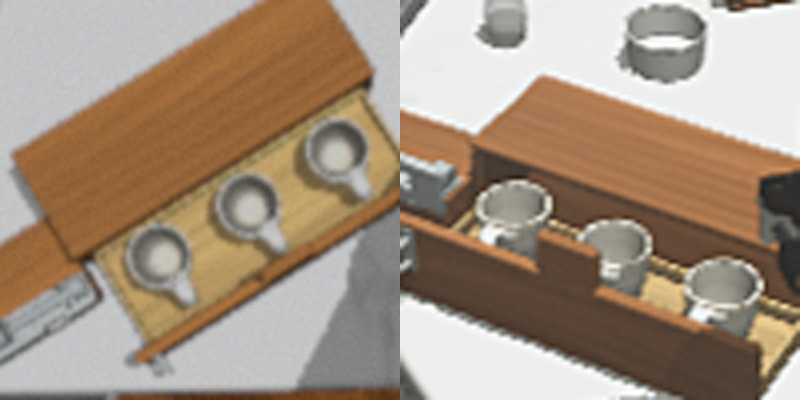

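```bash

python3 -m creep '[{"dx":0.39,"dy":0.87,"dz":0,"ax":0,"ay":0,"az":0},{"dx":0.39,"dy":0.87,"dz":0,"ax":0,"ay":0,"az":0},{"dx":0.39,"dy":0.87,"dz":0,"ax":0,"ay":0,"az":0},{"dx":0.39,"dy":0.87,"dz":0,"ax":0,"ay":0,"az":0},{"dx":0.39,"dy":0.87,"dz":0,"ax":0,"ay":0,"az":0},{"dx":0.39,"dy":0.87,"dz":0,"ax":0,"ay":0,"az":0},{"dx":0.39,"dy":0.87,"dz":0,"ax":0,"ay":0,"az":0},{"dx":0.39,"dy":0.87,"dz":0,"ax":0,"ay":0,"az":0},{"dx":0.39,"dy":0.87,"dz":0,"ax":0,"ay":0,"az":0},{"dx":0.39,"dy":0.87,"dz":0,"ax":0,"ay":0,"az":0}]'
python3 -m creep '[{"dx":0,"dy":0,"dz":0,"ax":0,"ay":0,"az":0.9},{"dx":0,"dy":0,"dz":0,"ax":0,"ay":0,"az":0.9},{"dx":0,"dy":0,"dz":0,"ax":0,"ay":0,"az":0.9},{"dx":0,"dy":0,"dz":0,"ax":0,"ay":0,"az":0.9},{"dx":0,"dy":0,"dz":0,"ax":0,"ay":0,"az":0.9},{"dx":0,"dy":0,"dz":0,"ax":0,"ay":0,"az":0.9},{"dx":0,"dy":0,"dz":0,"ax":0,"ay":0,"az":0.9},{"dx":0,"dy":0,"dz":0,"ax":0,"ay":0,"az":0.9},{"dx":0,"dy":0,"dz":0,"ax":0,"ay":0,"az":0.83},{"dx":0,"dy":0,"dz":0,"ax":0,"ay":0,"az":0}]'
python3 -c "
from h import *
plan((.4142,.0692),.108,31.3)"
```

```text
t: 59.88
tool_pos: [0.4135, 0.0733, 0.235]
ee_rot: [0.334, 3.124, 0.001]
force: [0.1, 0.3, 0.4]
width: 0.501
grip_force: 0.0
t: 61.12
tool_pos: [0.4138, 0.0723, 0.235]
ee_rot: [-1.528, -2.745, -0.0]
force: [-0.6, 0.0, -0.0]
width: 0.499
grip_force: 0.0
grasp [0.4138 0.0723 0.188 ] yaw 31.8 tilt 0.02 | units before turn [-0.1  -0.04  2.67] turn units [ 0.   -0.    0.09] | after turn [-0.1  -0.04  2.67] F [-0.6  0.  -0. ] w 0.499 j7 0.24 t 61.1
```

```bash

python3 -m creep '[{"dx":-0.1,"dy":-0.04,"dz":0.6,"ax":0,"ay":0,"az":0.08},{"dx":0,"dy":0,"dz":0.7,"ax":0,"ay":0,"az":0},{"dx":0,"dy":0,"dz":0.7,"ax":0,"ay":0,"az":0},{"dx":0,"dy":0,"dz":0.65,"ax":0,"ay":0,"az":0},{"dx":0,"dy":0,"dz":0,"ax":0,"ay":0,"az":0}]'
python3 -m creep '[{"dx":0,"dy":0,"dz":0,"ax":0,"ay":0,"az":0},{"dx":0,"dy":0,"dz":0,"ax":0,"ay":0,"az":0},{"dx":0,"dy":0,"dz":0,"ax":0,"ay":0,"az":0},{"dx":0,"dy":0,"dz":0,"ax":0,"ay":0,"az":0},{"dx":0,"dy":0,"dz":0,"ax":0,"ay":0,"az":0}]' 0
python3 -c "
from h import *
plan((.4997,.1212),.107,31.2)"
```

```text
t: 61.75
tool_pos: [0.4137, 0.0686, 0.1546]
ee_rot: [-1.537, -2.737, 0.003]
force: [0.2, 0.2, -0.1]
width: 0.504
grip_force: 0.0
t: 62.38
tool_pos: [0.4149, 0.0685, 0.1558]
ee_rot: [1.541, 2.737, 0.001]
force: [-0.9, 0.0, 4.9]
width: 0.129
grip_force: 30.0
grasp [0.4149 0.0685 0.1088] yaw 31.22 tilt 0.04 | units before turn [0.04 3.33 0.06] turn units [0.01 0.   0.  ] | after turn [0.04 3.33 0.06] F [-0.9  0.   4.9] w 0.129 j7 0.23 t 62.4
```

Push gently, ending slow.

```bash

python3 -m creep '[{"dx":0,"dy":0.2,"dz":0,"ax":0,"ay":0,"az":0},{"dx":0,"dy":0.3,"dz":0,"ax":0,"ay":0,"az":0},{"dx":0,"dy":0.3,"dz":0,"ax":0,"ay":0,"az":0},{"dx":0,"dy":0.3,"dz":0,"ax":0,"ay":0,"az":0},{"dx":0,"dy":0.3,"dz":0,"ax":0,"ay":0,"az":0},{"dx":0,"dy":0.3,"dz":0,"ax":0,"ay":0,"az":0},{"dx":0,"dy":0.3,"dz":0,"ax":0,"ay":0,"az":0},{"dx":0,"dy":0.3,"dz":0,"ax":0,"ay":0,"az":0},{"dx":0,"dy":0.3,"dz":0,"ax":0,"ay":0,"az":0},{"dx":0,"dy":0.3,"dz":0,"ax":0,"ay":0,"az":0},{"dx":0,"dy":0.2,"dz":0,"ax":0,"ay":0,"az":0}]'
python3 -m creep '[{"dx":0,"dy":0.12,"dz":0,"ax":0,"ay":0,"az":0},{"dx":0,"dy":0.1,"dz":0,"ax":0,"ay":0,"az":0},{"dx":0,"dy":0.05,"dz":0,"ax":0,"ay":0,"az":0},{"dx":0,"dy":0.03,"dz":0,"ax":0,"ay":0,"az":0},{"dx":0,"dy":0,"dz":0,"ax":0,"ay":0,"az":0}]'
python3 -c "
from h import *
plan((.4997,.1212),.107,31.2)"
```

```text
t: 63.75
tool_pos: [0.4946, 0.1169, 0.1558]
ee_rot: [1.541, 2.737, 0.001]
force: [-1.4, -0.0, 6.7]
width: 0.126
grip_force: 30.0
t: 64.38
tool_pos: [0.5005, 0.1204, 0.1558]
ee_rot: [-1.541, -2.735, 0.004]
force: [-9.0, -3.6, 15.0]
width: 0.128
grip_force: 30.0
grasp [0.5004 0.1203 0.1088] yaw 31.2 tilt 0.18 | units before turn [ 0.04 -0.    0.06] turn units [-0.03 -0.   -0.  ] | after turn [ 0.04 -0.    0.06] F [-9.  -3.6 15. ] w 0.128 j7 0.18 t 64.4
```

```bash

python3 -m creep '[{"dx":0,"dy":0,"dz":0,"ax":0,"ay":0,"az":0},{"dx":0,"dy":0,"dz":0,"ax":0,"ay":0,"az":0},{"dx":0,"dy":0,"dz":-0.5,"ax":0,"ay":0,"az":0},{"dx":0,"dy":0,"dz":-0.8,"ax":0,"ay":0,"az":0},{"dx":0,"dy":0,"dz":-0.8,"ax":0,"ay":0,"az":0},{"dx":0,"dy":0,"dz":-0.8,"ax":0,"ay":0,"az":0},{"dx":0,"dy":0,"dz":0,"ax":0,"ay":0,"az":0}]' 0.5
python3 -c "
from h import *
plan((.361,.331),.2,121.1)"
```

```text
t: 65.25
tool_pos: [0.503, 0.1217, 0.245]
ee_rot: [1.54, 2.735, 0.005]
force: [-0.3, 0.6, 0.1]
width: 0.498
grip_force: 0.0
grasp [0.5032 0.1218 0.198 ] yaw 31.22 tilt 0.26 | units before turn [ 8.42 -0.44 -0.08] turn units [  0.03   0.04 -15.69] | after turn [ 0.46  8.42 -0.07] F [-0.3  0.6  0.1] w 0.498 j7 0.19 t 65.2
```

```bash

python3 -m creep '[{"dx":0.84,"dy":-0.04,"dz":0,"ax":0,"ay":0.04,"az":0},{"dx":0.84,"dy":-0.04,"dz":0,"ax":0,"ay":0,"az":0},{"dx":0.84,"dy":-0.04,"dz":0,"ax":0,"ay":0,"az":0},{"dx":0.84,"dy":-0.04,"dz":0,"ax":0,"ay":0,"az":0},{"dx":0.84,"dy":-0.04,"dz":0,"ax":0,"ay":0,"az":0},{"dx":0.84,"dy":-0.04,"dz":0,"ax":0,"ay":0,"az":0},{"dx":0.84,"dy":-0.04,"dz":0,"ax":0,"ay":0,"az":0},{"dx":0.84,"dy":-0.04,"dz":0,"ax":0,"ay":0,"az":0},{"dx":0.84,"dy":-0.04,"dz":0,"ax":0,"ay":0,"az":0},{"dx":0.84,"dy":-0.04,"dz":0,"ax":0,"ay":0,"az":0}]' 0.45
python3 -m creep '[{"dx":0,"dy":0,"dz":0,"ax":0,"ay":0,"az":-0.98},{"dx":0,"dy":0,"dz":0,"ax":0,"ay":0,"az":-0.98},{"dx":0,"dy":0,"dz":0,"ax":0,"ay":0,"az":-0.98},{"dx":0,"dy":0,"dz":0,"ax":0,"ay":0,"az":-0.98},{"dx":0,"dy":0,"dz":0,"ax":0,"ay":0,"az":-0.98},{"dx":0,"dy":0,"dz":0,"ax":0,"ay":0,"az":-0.98},{"dx":0,"dy":0,"dz":0,"ax":0,"ay":0,"az":-0.98},{"dx":0,"dy":0,"dz":0,"ax":0,"ay":0,"az":-0.98}]'
python3 -m creep '[{"dx":0,"dy":0,"dz":0,"ax":0,"ay":0,"az":-0.98},{"dx":0,"dy":0,"dz":0,"ax":0,"ay":0,"az":-0.98},{"dx":0,"dy":0,"dz":0,"ax":0,"ay":0,"az":-0.98},{"dx":0,"dy":0,"dz":0,"ax":0,"ay":0,"az":-0.98},{"dx":0,"dy":0,"dz":0,"ax":0,"ay":0,"az":-0.98},{"dx":0,"dy":0,"dz":0,"ax":0,"ay":0,"az":-0.98},{"dx":0,"dy":0,"dz":0,"ax":0,"ay":0,"az":-0.98},{"dx":0,"dy":0,"dz":0,"ax":0,"ay":0,"az":-0.98},{"dx":0,"dy":0,"dz":0,"ax":0,"ay":0,"az":0}]'
python3 -c "
from h import *
plan((.361,.331),.1068,121.1)
o=cv2.imread('pics/side0.png')
S=ctrl.capture('side');print(np.abs(S['pixels'][160:225,275:370].astype(int)-o[160:225,275:370]).mean())"
```

```text
t: 66.5
tool_pos: [0.3603, 0.331, 0.2431]
ee_rot: [-1.54, -2.734, -0.002]
force: [0.5, 0.6, 0.2]
width: 0.45
grip_force: 0.0
t: 67.5
tool_pos: [0.3608, 0.3303, 0.2431]
ee_rot: [-0.374, -3.116, -0.004]
force: [-0.5, 0.3, -0.2]
width: 0.447
grip_force: 0.0
t: 68.62
tool_pos: [0.3609, 0.3303, 0.2431]
ee_rot: [0.84, -3.026, -0.006]
force: [-0.4, 0.1, 0.1]
width: 0.45
grip_force: 0.0
grasp [0.3608 0.3305 0.1961] yaw 121.02 tilt 0.23 | units before turn [-0.02 -0.    2.98] turn units [ 0.04 -0.01 -0.01] | after turn [-0.02  0.01  2.98] F [-0.4  0.1  0.1] w 0.45 j7 1.09 t 68.6
4.475465587044535
```

```bash

python3 -m creep '[{"dx":-0.02,"dy":0,"dz":0.6,"ax":0.04,"ay":0,"az":0},{"dx":0,"dy":0,"dz":0.7,"ax":0,"ay":0,"az":0},{"dx":0,"dy":0,"dz":0.7,"ax":0,"ay":0,"az":0},{"dx":0,"dy":0,"dz":0.6,"ax":0,"ay":0,"az":0},{"dx":0,"dy":0,"dz":0.36,"ax":0,"ay":0,"az":0},{"dx":0,"dy":0,"dz":0,"ax":0,"ay":0,"az":0}]'
python3 -m creep '[{"dx":0,"dy":0,"dz":0,"ax":0,"ay":0,"az":0},{"dx":0,"dy":0,"dz":0,"ax":0,"ay":0,"az":0},{"dx":0,"dy":0,"dz":0,"ax":0,"ay":0,"az":0},{"dx":0,"dy":0,"dz":0,"ax":0,"ay":0,"az":0}]' 0
python3 -c "
from h import *
plan((.3842,.2932),.1069,121.2)"
```

```text
t: 69.42
tool_pos: [0.3612, 0.3307, 0.154]
ee_rot: [0.84, -3.026, 0.001]
force: [0.1, -0.5, 0.2]
width: 0.448
grip_force: 0.0
t: 69.92
tool_pos: [0.362, 0.3306, 0.155]
ee_rot: [-0.84, 3.026, -0.001]
force: [2.0, -3.7, 6.9]
width: 0.19
grip_force: 30.0
grasp [0.3621 0.3306 0.108 ] yaw 121.02 tilt 0.06 | units before turn [ 0.01 -1.45  0.04] turn units [-0.01  0.01 -0.03] | after turn [ 0.02 -1.45  0.04] F [ 2.  -3.7  6.9] w 0.19 j7 1.0 t 69.9
```

```bash

python3 -m creep '[{"dx":0,"dy":-0.15,"dz":0,"ax":0,"ay":0,"az":0},{"dx":0,"dy":-0.25,"dz":0,"ax":0,"ay":0,"az":0},{"dx":0,"dy":-0.25,"dz":0,"ax":0,"ay":0,"az":0},{"dx":0,"dy":-0.25,"dz":0,"ax":0,"ay":0,"az":0},{"dx":0,"dy":-0.25,"dz":0,"ax":0,"ay":0,"az":0},{"dx":0,"dy":-0.2,"dz":0,"ax":0,"ay":0,"az":0},{"dx":0,"dy":-0.1,"dz":0,"ax":0,"ay":0,"az":0},{"dx":0,"dy":-0.07,"dz":0,"ax":0,"ay":0,"az":0},{"dx":0,"dy":0,"dz":0,"ax":0,"ay":0,"az":0}]'
python3 -c "
from h import *
plan((.3842,.2932),.1069,121.2)"
```

```text
t: 71.05
tool_pos: [0.3855, 0.292, 0.155]
ee_rot: [-0.84, 3.026, 0.001]
force: [-0.9, -0.5, 5.0]
width: 0.19
grip_force: 30.0
grasp [0.3855 0.292  0.108 ] yaw 121.04 tilt 0.07 | units before turn [0.02 0.06 0.04] turn units [ 0.    0.01 -0.03] | after turn [0.02 0.06 0.04] F [-0.9 -0.5  5. ] w 0.19 j7 1.1 t 71.0
```

```bash

python3 -m creep '[{"dx":0,"dy":-0.05,"dz":0,"ax":0,"ay":0,"az":0},{"dx":0,"dy":-0.04,"dz":0,"ax":0,"ay":0,"az":0},{"dx":0,"dy":0,"dz":0,"ax":0,"ay":0,"az":0}]'
python3 -c "
from h import *
plan((.3842,.2932),.1069,121.2)"
```

```text
t: 71.42
tool_pos: [0.3858, 0.2914, 0.1551]
ee_rot: [-0.843, 3.026, 0.005]
force: [-4.1, 5.2, 5.3]
width: 0.194
grip_force: 30.0
grasp [0.3858 0.2915 0.1081] yaw 121.14 tilt 0.18 | units before turn [0.02 0.08 0.04] turn units [ 0.03  0.02 -0.01] | after turn [0.02 0.08 0.04] F [-4.1  5.2  5.3] w 0.194 j7 1.11 t 71.4
```

```bash

python3 -m creep '[{"dx":0.22,"dy":0.03,"dz":0.01,"ax":0,"ay":0,"az":0},{"dx":0.21,"dy":0,"dz":0.04,"ax":0,"ay":0,"az":0},{"dx":0.21,"dy":0,"dz":0.07,"ax":0,"ay":0,"az":0},{"dx":0.20,"dy":0,"dz":0.1,"ax":0,"ay":0,"az":0},{"dx":0.18,"dy":0,"dz":0.12,"ax":0,"ay":0,"az":0},{"dx":0.16,"dy":0,"dz":0.15,"ax":0,"ay":0,"az":0},{"dx":0,"dy":0,"dz":0,"ax":0,"ay":0,"az":0}]'
python3 -m creep '[{"dx":0.15,"dy":0,"dz":0.16,"ax":0,"ay":0,"az":0},{"dx":0.12,"dy":0,"dz":0.18,"ax":0,"ay":0,"az":0},{"dx":0.1,"dy":0,"dz":0.2,"ax":0,"ay":0,"az":0},{"dx":0.07,"dy":0,"dz":0.21,"ax":0,"ay":0,"az":0},{"dx":0.04,"dy":0,"dz":0.21,"ax":0,"ay":0,"az":0},{"dx":0.01,"dy":0,"dz":0.22,"ax":0,"ay":0,"az":0},{"dx":0,"dy":0,"dz":0.03,"ax":0,"ay":0,"az":0},{"dx":0,"dy":0,"dz":0,"ax":0,"ay":0,"az":0}]'
python3 -c "
from h import *
plan((.3411,.2671),.0565,121.2)"
```

```text
t: 72.3
tool_pos: [0.3563, 0.2736, 0.1404]
ee_rot: [-0.842, 3.024, 0.004]
force: [1.1, 5.1, 1.1]
width: 0.191
grip_force: 30.0
t: 73.3
tool_pos: [0.343, 0.2656, 0.1038]
ee_rot: [-0.843, 3.026, 0.003]
force: [-3.3, 5.2, 3.8]
width: 0.196
grip_force: 30.0
grasp [0.343  0.2656 0.0568] yaw 121.12 tilt 0.11 | units before turn [0.03 0.07 0.01] turn units [ 0.01  0.01 -0.01] | after turn [0.03 0.07 0.01] F [-3.3  5.2  3.8] w 0.196 j7 1.01 t 73.3
```

```bash

python3 -m creep '[{"dx":0,"dy":0.02,"dz":0.07,"ax":0,"ay":0,"az":0},{"dx":0,"dy":0,"dz":0.06,"ax":0,"ay":0,"az":0},{"dx":0,"dy":0,"dz":0,"ax":0,"ay":0,"az":0}]'
python3 -c "
from h import *
plan((.3411,.2671),.0565,121.2)"
```

```text
t: 73.68
tool_pos: [0.343, 0.2658, 0.1007]
ee_rot: [-0.842, 3.025, 0.001]
force: [-4.8, 0.8, 20.1]
width: 0.192
grip_force: 30.0
grasp [0.343  0.2658 0.0537] yaw 121.1 tilt 0.11 | units before turn [ 0.03  0.07 -0.09] turn units [ 0.    0.02 -0.02] | after turn [ 0.03  0.07 -0.09] F [-4.8  0.8 20.1] w 0.192 j7 1.0 t 73.7
```

Firmly down at the stop (20 N). Release, lift clear and look.

```bash

python3 -m creep '[{"dx":0,"dy":0,"dz":0,"ax":0,"ay":0,"az":0},{"dx":0,"dy":0,"dz":0,"ax":0,"ay":0,"az":0},{"dx":0,"dy":0,"dz":0,"ax":0,"ay":0,"az":0}]' 0.42
python3 -m creep '[{"dx":0,"dy":0,"dz":-0.3,"ax":0,"ay":0,"az":0},{"dx":0,"dy":0,"dz":-0.6,"ax":0,"ay":0,"az":0},{"dx":0,"dy":0,"dz":-0.8,"ax":0,"ay":0,"az":0},{"dx":0,"dy":0,"dz":-0.9,"ax":0,"ay":0,"az":0},{"dx":0,"dy":0,"dz":-0.9,"ax":0,"ay":0,"az":0},{"dx":0,"dy":0,"dz":-0.9,"ax":0,"ay":0,"az":0}]'
python3 -m creep '[{"dx":0,"dy":0.8,"dz":-0.3,"ax":0,"ay":0,"az":0},{"dx":0,"dy":0.8,"dz":-0.3,"ax":0,"ay":0,"az":0},{"dx":0,"dy":0.8,"dz":-0.3,"ax":0,"ay":0,"az":0},{"dx":0,"dy":0.8,"dz":-0.3,"ax":0,"ay":0,"az":0},{"dx":0,"dy":0.8,"dz":0,"ax":0,"ay":0,"az":0},{"dx":0,"dy":0.8,"dz":0,"ax":0,"ay":0,"az":0},{"dx":0,"dy":0.8,"dz":0,"ax":0,"ay":0,"az":0},{"dx":0,"dy":0.8,"dz":0,"ax":0,"ay":0,"az":0},{"dx":0,"dy":0,"dz":0,"ax":0,"ay":0,"az":0}]'
python3 - <<'E'
from h import *
T=ctrl.capture('top');S=ctrl.capture('side');t0=cv2.imread('pics/top0.png');s0=cv2.imread('pics/side0.png')
f=lambda a,b:cv2.resize(np.hstack([a,b]),(760,280),interpolation=2)
a=f(S['pixels'][150:220,215:310],s0[150:220,215:310]);b=f(T['pixels'][200:270,210:305],t0[200:270,210:305])
cv2.imwrite('pics/end.png',np.vstack([a,b]))
for n,r in (("jar/bowl/spoon",(slice(225,310),slice(365,505))),("chest",(slice(150,225),slice(262,370)))):
    print(n,np.abs(S['pixels'][r].astype(int)-s0[r]).mean().round(2))
E
```

```text
t: 74.05
tool_pos: [0.3427, 0.2645, 0.0994]
ee_rot: [0.84, -3.027, 0.001]
force: [0.7, -0.1, 0.5]
width: 0.414
grip_force: 0.0
t: 74.8
tool_pos: [0.3425, 0.2648, 0.233]
ee_rot: [-0.841, 3.027, 0.0]
force: [0.0, -0.7, 0.5]
width: 0.424
grip_force: 0.0
t: 75.92
tool_pos: [0.2423, 0.4306, 0.2681]
ee_rot: [0.846, -3.025, -0.002]
force: [0.8, -0.2, -0.0]
width: 0.422
grip_force: 0.0
jar/bowl/spoon 5.04
chest 3.0
```

View pics/end.png

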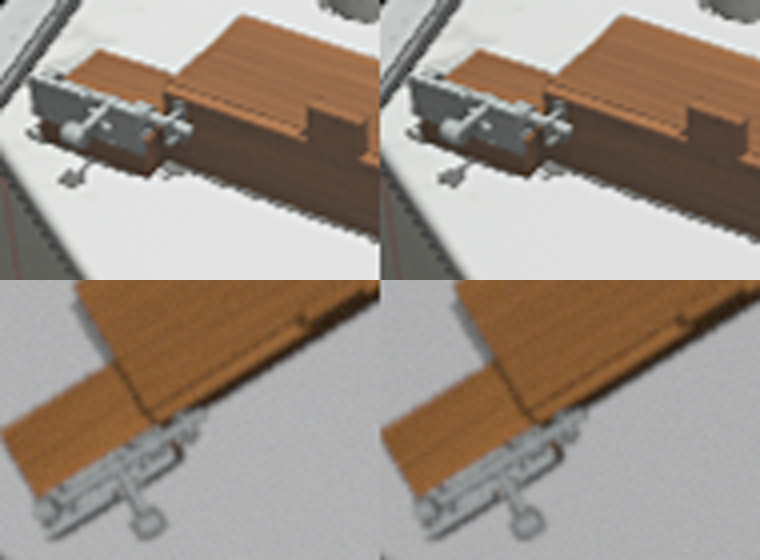

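The picture shows the chest as it was at the start: knob down in the notch (left at about (75,130), as at the start), bolt through the staple and the drawer shut.

```bash
python3 -c "
from bench import ctrl
print(ctrl.finish_job())"
```

```text
the job is handed in; nothing more can be done
None
```

All three cups are upright in the drawer with their handles to the front; the drawer is shut, the bolt is fully across with its handle down in the notch, and the job was handed in at about 76 s (no verdict was returned).

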